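# Load the jar shaker and release its transport lock

## Robot

A 7-joint arm with a two-finger parallel gripper is mounted at the origin on a cart in front of the work surface, level with it; the furniture and walls round the work are solid. World frame = base frame: x ahead of the robot, y to its left, z up, the work surface at z = 0. Lengths are in m, angles in rad, forces in N, time in s.
With the tool pointing down it reaches from about 0.425 to 0.8 m from the base axis. Payload 8.3 kg.
Tool frame: the origin (TCP) lies at the very end of the fingers, on their centre line; the grasp point (between the pads) lies 19 mm behind it; z points along the fingers, y is the line along which they close (so a half turn about z gives the same grasp; the last joint's range is limited). The gripper opens to 85 mm and grips with 20 to 120 N. Pads are 22 mm wide; open, the fingers measure 114 mm over their backs; the gripper's body (76 mm by 85 mm) begins 54 mm behind the grasp point. The pads swing forward as they close: fully open they stand 13 mm farther back than shut.
Start: joints at [-1.198, 0.383, 0.016, 1.37, -0.006, 1.388, -0.046], TCP at [0.264, 0.567, 0.231] pointing down, gripper open.
Joint ranges: [-2.95, 2.95], [-0.25, 2.06], [-1.52, 1.56], [0.18, 2.33], [-1.44, 4.58], [0.02, 2.06], [-3.01, 3.01]. Speed limits (rad/s): [2.39, 2.39, 3.01, 3.01, 3.14, 3.14, 3.14].

## Interface

Orientations are given as a unit quaternion [x, y, z, w].
In Python, from rig import manip, optics, job_done, nets gives the robot as it stands. The module is installed in compiled form; this text tells all that it offers.
- The arm moves only by the tool servo_tool, never from a script. Its argument "plan" is a list of rows, each a list of 7 numbers: the finger opening in m, from 0 to 0.0854, then the shift along the tool's x, y, z in m, then the turn, a rotation vector about the tool's x, y, z in rad. A call has 1 to 12 rows; each row is the pose to reach, as a shift and turn from the pose commanded when the call began, along the tool's axes at that moment; what a row does not reach only later rows make up. A row lasts 1/8 s, in which the tool goes at most 62.5 mm and 10.7 degrees, less where a joint would pass 70% of its speed; a pose out of reach is approached as far as the arm can. A call with a gripper value outside its range is refused whole. The fingers move at their own pace and stop on an object; "force" is the grip in N (left out, the last holds). Time passes only in rows, so rows that repeat a pose let the fingers close. It gives the time, the measured TCP pose, the force, the opening and the grip force at its end, in the units of the state.
- manip.get_obs(): the state, without advancing time (a new reading comes with each control period).
- optics.camera(name): name is "side" or "top"; returns a dict with "img" (384x512x3 uint8, red, green, blue), "vfov" (degrees; the focal length in pixels is half the picture's height over the tangent of half this angle, whatever the lens; pixels are square), "cx", "cy" (the principal point, pixels), "world_to_cam" (4x4, takes a point from world to camera coordinates). Camera axes: x right, y up, looking along -z (the intrinsics and any distortion apply to the point x, -y, -z); pixel columns grow to the right and rows downward; lengths in m; the calibration is good to about 2 mm. A picture is of the moment at which its call begins. There is no depth.
- job_done(): hands the job in; it is judged then, once.
Trained networks look in a picture, given as the dict that the camera call returned (one of the last four; its "shot" number tells which), for a name from the list of things; names that differ only in an ending like _2 or _b are one class to them, and where a whole thing is asked for, a point or a joint stands for the part that bears it (a point fixed in the world has none). Each returns a list of dicts, best first, with "conf" (0 to 1); they miss things now and then, are a little off and sometimes report something else, mostly with a low value. They report only what shows in the picture. A call takes as long as a camera call. They do not tell look-alikes from the thing itself.
- nets.outline_of(picture, label): "region" (384x512 bool, what is visible of it) and "box" ([left, top, width, height] in pixels, round what is visible of it).
- nets.landmark_of(picture, label): "location" ([column, row] in pixels: a listed point, or the origin of a listed thing).
The state is a dict: "clock": time; "joint_positions": joint angles; "joint_velocities": joint speeds; "effort": joint torques, N m; "ee_pos": TCP position; "ee_rot": TCP orientation; "contact_force": force on the tool from outside, world axes, zero at the start; "moment": the same for the moment, N m; "grip_width": opening from 0.0 (shut) to 1.0 (fully open); "finger_force": force on a finger pad.
Only numpy, scipy, OpenCV 4.12 (cv2) and the standard library are available. Lean on these libraries where they do the work, as an engineer would, in place of code of your own. Each camera call takes 0.05 s, during which the arm holds its last target. There are 200 camera calls.

## Task

Load every jar standing on the bench upright into a bay of the shaker, one to a bay: pull that bay's red knob fully out, set the jar in, and push the knob fully home so that the pad clamps the jar against its back stop; every knob, also that of an empty bay, must end fully home. Only then take the T-key from its blue stand, lower it down the shaft at the shaker's left end onto the square stem, turn the stem counter-clockwise to its stop to release the transport lock, and put the key back upright in its stand. Leave the tally counter, the marker and the beaker where they are.

Things in the scene. Friction and masses are not known exactly. Their poses are not given: they have to be found in the camera images.
- clamp_0 (a joint): right (robot's right, -y) clamp's knob, m: 0 = fully home (clamped), 0.035 = pulled fully out toward the robot (open). Spring detent: rests only at the two ends, snaps over half-way; about 10 N breaks it out of either. With a jar clamped it settles up to 1 mm short of 0; 5 mm or less counts as home, 30 mm or more as out.
- knob_0 (a point): middle of the right (robot's right, -y) clamp's red round knob: 26 mm across, 23 mm long, on an 8 mm steel rod along the shaker's x, 85 mm above the bench. Its back is 13 mm clear of the grey bearing block (44 mm wide) when home. Moves with the knob; own -x = pull direction (roughly toward the robot).
- seat_0 (a point): right (robot's right, -y) bay: where the base of a clamped jar rests on the platform, 55 mm above the bench. Own +x: V back stop, 38 mm high; -x: sprung pad, top 43 mm over platform, face 22 mm from here (knob home) or 57 mm (out); bearing block behind it, 52 mm high. With the knob out set the jar 10 to 14 mm to -x of here; the pad pushes it into the V. Knob home: no room.
- clamp_1 (a joint): middle clamp's knob, m: 0 = fully home (clamped), 0.035 = pulled fully out toward the robot (open). Spring detent: rests only at the two ends, snaps over half-way; about 10 N breaks it out of either. With a jar clamped it settles up to 1 mm short of 0; 5 mm or less counts as home, 30 mm or more as out.
- knob_1 (a point): middle of the middle clamp's red round knob: 26 mm across, 23 mm long, on an 8 mm steel rod along the shaker's x, 85 mm above the bench. Its back is 13 mm clear of the grey bearing block (44 mm wide) when home. Moves with the knob; own -x = pull direction (roughly toward the robot).
- seat_1 (a point): middle bay: where the base of a clamped jar rests on the platform, 55 mm above the bench. Own +x: V back stop, 38 mm high; -x: sprung pad, top 43 mm over platform, face 22 mm from here (knob home) or 57 mm (out); bearing block behind it, 52 mm high. With the knob out set the jar 10 to 14 mm to -x of here; the pad pushes it into the V. Knob home: no room.
- clamp_2 (a joint): left (+y) clamp's knob, m: 0 = fully home (clamped), 0.035 = pulled fully out toward the robot (open). Spring detent: rests only at the two ends, snaps over half-way; about 10 N breaks it out of either. With a jar clamped it settles up to 1 mm short of 0; 5 mm or less counts as home, 30 mm or more as out.
- knob_2 (a point): middle of the left (+y) clamp's red round knob: 26 mm across, 23 mm long, on an 8 mm steel rod along the shaker's x, 85 mm above the bench. Its back is 13 mm clear of the grey bearing block (44 mm wide) when home. Moves with the knob; own -x = pull direction (roughly toward the robot).
- seat_2 (a point): left (+y) bay: where the base of a clamped jar rests on the platform, 55 mm above the bench. Own +x: V back stop, 38 mm high; -x: sprung pad, top 43 mm over platform, face 22 mm from here (knob home) or 57 mm (out); bearing block behind it, 52 mm high. With the knob out set the jar 10 to 14 mm to -x of here; the pad pushes it into the V. Knob home: no room.
- jar_a_mid (a point): middle (half-way up) of a squat amber glass jar with a white screw lid, standing upright: 64 mm tall, round body 52.4 mm across up to 44 mm, lid 49 mm across from 50 mm up. z axis = the jar's axis. About 0.15 kg. May be absent from a run.
- jar_b_mid (a point): middle (half-way up) of a squat amber glass jar with a green screw lid, standing upright: 64 mm tall, round body 52.4 mm across up to 44 mm, lid 49 mm across from 50 mm up. z axis = the jar's axis. About 0.15 kg. May be absent from a run.
- jar_c_mid (a point): middle (half-way up) of a squat amber glass jar with a black screw lid, standing upright: 64 mm tall, round body 52.4 mm across up to 44 mm, lid 49 mm across from 50 mm up. z axis = the jar's axis. About 0.15 kg. May be absent from a run.
- key_grip (a point): centre of the orange handle bar of the T-key (bar 66 mm long along own x, 12 mm wide along own y, 15 mm high). The key stands upright: own z up along its 12 mm steel rod; handle centre is 150 mm above the key's foot. 0.16 kg.
- key_foot (a point): middle of the lower end of the T-key: a dark socket, 22 mm square outside and 27 mm high, open below with a square hole of 14 mm, 22 mm deep. Sides of hole parallel to the key's x and y.
- stem_top (a point): tip of the brass lock stem at the bottom of the shaft: 12 mm square, sides along own x and y (turning with the stem), the top 5 mm tapered; 27 mm tall in all, tip 82 mm above the bench and 61 mm below the shaft's mouth. The key is fully down when its socket bottoms on the tip, key foot about 22 mm below it.
- stem (a joint): angle of the lock stem in rad: starts 0 to 0.25, turns counter-clockwise seen from above to a stop at 1.25 = unlocked. 1.05 or more counts as at the stop. Stiff (0.06 N m), stays where left. The key has about 0.18 rad of play on it.
- shaft_mouth (a point): centre of the open top of the transport-lock shaft at the left (+y) end of the shaker: a grey 52 mm square tower with a yellow rim, 143 mm above the bench, bore 38 mm square.
- stand_floor (a point): floor of the well of the blue key stand, 8 mm above the bench: well 28 mm square, sides along own x and y, rim 70 mm above the bench, outside 40 mm square on an 80 mm square foot. The key starts standing in it on this floor.
- tally_counter: bystander: grey hand tally counter with red lever, 60x94x50 mm, between shaker and key stand; origin under its middle.
- marker_black: bystander: black felt marker lying flat, 138 mm long, on the right; origin under its middle.
- beaker: bystander: clear beaker, 54 mm wide, 68 mm tall, behind on the right; origin under its middle.
Mind the look-alikes: they are no part of the job. What is shaped like the part that bears jar_c_mid but brown or pink is not meant.

How it is judged:
On the way, in this order (a step that is already met when the one before it is completed fails the run):
1. a clamp knob is pulled fully out (value of joint any of clamp_0, clamp_1, clamp_2 above 0.03 m), for 0.1 s.
2. every jar stands upright in a bay, clamped, with all three knobs home (((horizontal distance between jar_a_mid and seat_0 below 0.01 m and z of jar_a_mid in the frame of seat_0 below 0.04 m and value of joint clamp_0 below 0.005 m) or (horizontal distance between jar_a_mid and seat_1 below 0.01 m and z of jar_a_mid in the frame of seat_1 below 0.04 m and value of joint clamp_1 below 0.005 m) or (horizontal distance between jar_a_mid and seat_2 below 0.01 m and z of jar_a_mid in the frame of seat_2 below 0.04 m and value of joint clamp_2 below 0.005 m)) and ((horizontal distance between jar_b_mid and seat_0 below 0.01 m and z of jar_b_mid in the frame of seat_0 below 0.04 m and value of joint clamp_0 below 0.005 m) or (horizontal distance between jar_b_mid and seat_1 below 0.01 m and z of jar_b_mid in the frame of seat_1 below 0.04 m and value of joint clamp_1 below 0.005 m) or (horizontal distance between jar_b_mid and seat_2 below 0.01 m and z of jar_b_mid in the frame of seat_2 below 0.04 m and value of joint clamp_2 below 0.005 m)) and ((horizontal distance between jar_c_mid and seat_0 below 0.01 m and z of jar_c_mid in the frame of seat_0 below 0.04 m and value of joint clamp_0 below 0.005 m) or (horizontal distance between jar_c_mid and seat_1 below 0.01 m and z of jar_c_mid in the frame of seat_1 below 0.04 m and value of joint clamp_1 below 0.005 m) or (horizontal distance between jar_c_mid and seat_2 below 0.01 m and z of jar_c_mid in the frame of seat_2 below 0.04 m and value of joint clamp_2 below 0.005 m)) and angle between each of jar_a_mid, jar_b_mid, jar_c_mid's own z axis and vertical below 0.12 rad and value of joint each of clamp_0, clamp_1, clamp_2 below 0.005 m), for 0.3 s.
3. the lock stem is turned to its stop, with the key on it (value of joint stem above 1.05 rad and distance between key_foot and stem_top below 0.04 m), for 0.1 s.
At the end, for the whole second after the job is handed in: every jar upright (0.12 rad), its middle within 10 mm of a bay's seat point, clamped; all three knobs within 5 mm of home; stem at 1.05 rad or more; key back on the floor of its stand's well (within 10 mm), upright within 0.2 rad (all of step 2 and value of joint stem above 1.05 rad and horizontal distance between key_foot and stand_floor below 0.01 m and z of key_foot in the frame of stand_floor below 0.01 m and angle between key_grip's own z axis and vertical below 0.2 rad); the robot touches nothing.
It fails at once if the tally counter is moved more than 3 cm (distance of tally_counter from where it was at the start of the episode above 0.03 m).
It fails at once if the marker is moved more than 3 cm (distance of marker_black from where it was at the start of the episode above 0.03 m).
It fails at once if the beaker is moved more than 3 cm (distance of beaker from where it was at the start of the episode above 0.03 m).
Of jar_a, jar_b, jar_c only 2 to 3 are there at a start; the rules pass over those that are not, and their reading is None.
At some moment in a run one of jar_a, jar_b, jar_c may be knocked a few centimetres aside while the robot is not near it.
It also fails if it takes over 200 s, if anything falls off the work surface, if the arm or the gripper's body presses on something with over 40 N, if the wrist force passes 120 N, or if a joint passes its speed limit or range.

## Working session

There is one attempt and no reset: what is moved stays moved. The work goes in short steps, Python scripts to look and compute and a tool call to move; the robot and the scene stay as the last step left them, time stands still between calls to the robot, and variables do not carry over. Pictures are saved under pics/ and viewed, at most 14 in all, crops included, and the job is handed in when it is done.

Besides the shell and the picture viewer there is one more tool, called after "Request:" as name(argument=value, ...), one argument or row to a line, values as JSON. servo_tool: Moves the arm, as the interface text tells. Its arguments: {"type":"object","properties":{"plan":{"type":"array","items":{"type":"array","items":{"type":"number"}}},"force":{"type":"number"}},"required":["plan"]}

```bash
mkdir -p pics; cat > h.py <<'E'
import numpy as np, cv2
from rig import manip, optics, job_done, nets
from scipy.spatial.transform import Rotation as R
def shot(n,save=None):
    p=optics.camera(n)
    if save: cv2.imwrite('pics/'+save+'.png',p['img'][...,::-1])
    return p
def K(p):
    h=p['img'].shape[0]; f=h/2/np.tan(np.radians(p['vfov'])/2); return f
def ray(p,uv):
    f=K(p); T=np.array(p['world_to_cam']); d=np.array([(uv[0]-p['cx'])/f,-(uv[1]-p['cy'])/f,-1.])
    o=-T[:3,:3].T@T[:3,3]; return o,T[:3,:3].T@d
def atz(p,uv,z):
    o,d=ray(p,uv); return o+d*(z-o[2])/d[2]
def proj(p,X):
    T=np.array(p['world_to_cam']); c=T[:3,:3]@np.array(X)+T[:3,3]; f=K(p)
    return np.array([p['cx']+f*c[0]/-c[2],p['cy']-f*c[1]/-c[2]])
def tri(rs):
    A=0;b=0
    for o,d in rs:
        d=d/np.linalg.norm(d);M=np.eye(3)-np.outer(d,d);A=A+M;b=b+M@o
    return np.linalg.solve(A,b)
E
python3 - <<'E'
from h import *
np.set_printoptions(precision=3,suppress=True)
o=manip.get_obs();print(o)
t=shot('top','t0');s=shot('side','s0')
for p in (t,s):print({k:v for k,v in p.items() if k!='img'})
for l,z in [('knob_0',.085),('seat_0',.055),('jar_a_mid',.032),('key_grip',.158),('stem_top',.082),('shaft_mouth',.143),('stand_floor',.008),('key_foot',.008),('tally_counter',0),('marker_black',0),('beaker',0)]:
  for n,p in (('t',t),('s',s)):
    for d in nets.landmark_of(p,l): print(l,n,np.array(d['location']),round(d['conf'],2),atz(p,d['location'],z))
E
```

```text
{'clock': 0.0, 'joint_positions': array([-1.198,  0.384,  0.016,  1.371, -0.006,  1.388, -0.047]), 'joint_velocities': array([-0.   ,  0.001,  0.001,  0.   , -0.   , -0.001,  0.   ]), 'effort': array([ -0.   , -62.759,   0.844, -37.182,   0.017,   0.014,  -0.   ]), 'ee_pos': array([0.264, 0.566, 0.23 ]), 'ee_rot': array([ 0.216,  0.976, -0.001, -0.   ]), 'contact_force': array([ 0.002, -0.53 ,  0.872]), 'moment': array([-0.021,  0.008, -0.002]), 'finger_force': 0.0, 'grip_width': 0.9977475260984345}
{'vfov': 57.45785158126745, 'cx': 263.38604168503315, 'cy': 184.79607443347118, 'world_to_cam': array([[-0.029, -1.   , -0.01 , -0.036],
       [ 0.997, -0.03 ,  0.067, -0.544],
       [-0.067, -0.008,  0.998, -1.238],
       [ 0.   ,  0.   ,  0.   ,  1.   ]]), 'shot': 1}
{'vfov': 46.650324373094975, 'cx': 257.8846106711623, 'cy': 193.87817659302786, 'world_to_cam': array([[ 1.   , -0.014, -0.005, -0.557],
       [ 0.012,  0.576,  0.818, -0.065],
       [-0.008, -0.818,  0.576, -1.411],
       [ 0.   ,  0.   ,  0.   ,  1.   ]]), 'shot': 2}
knob_0 t [303.  189.4] 0.64 [ 0.518 -0.186  0.085
[... 1129 characters left out ...]
d_floor t [150.6 212.2] 0.62 [0.456 0.357 0.008]
stand_floor s [231.4 152. ] 0.63 [0.46  0.373 0.008]
key_foot t [151.9 210.4] 0.43 [0.462 0.353 0.008]
tally_counter t [187.9 218.8] 0.92 [0.428 0.225 0.   ]
tally_counter t [373.9 192.5] 0.35 [ 0.504 -0.451  0.   ]
tally_counter s [224.3 176.2] 0.55 [0.44  0.214 0.   ]
tally_counter s [247.7 180.8] 0.19 [0.523 0.183 0.   ]
marker_black t [379.1 159.9] 0.5 [ 0.622 -0.476  0.   ]
marker_black t [266.4 188.2] 0.28 [ 0.531 -0.063  0.   ]
marker_black s [296.7 336.4] 0.56 [ 0.64  -0.473  0.   ]
marker_black s [225.1 173.8] 0.45 [0.442 0.23  0.   ]
beaker t [322.5 136.3] 0.64 [ 0.715 -0.274  0.   ]
beaker s [316.  275.9] 0.74 [ 0.708 -0.281  0.   ]
```

View pictures.

```bash
python3 - <<'E'
import cv2
for n in 't0','s0':
    i=cv2.imread(f'pics/{n}.png'); 
    i=cv2.resize(i[70:290,90:420] if n=='t0' else i[80:380,130:450],None,fx=2.4 if n=='t0' else 2,fy=2.4 if n=='t0' else 2,interpolation=cv2.INTER_CUBIC);cv2.imwrite(f'pics/{n}c.png',i)
E
```

```text
(no output)
```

View pics/t0c.png

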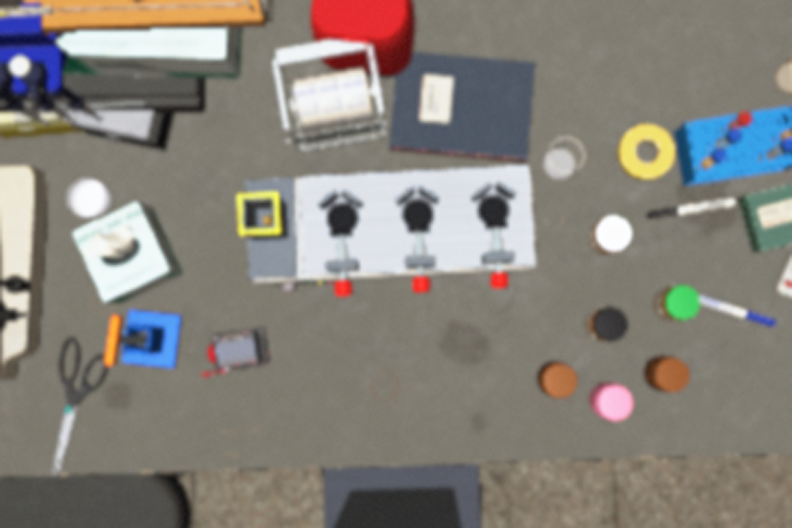

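View pics/s0c.png

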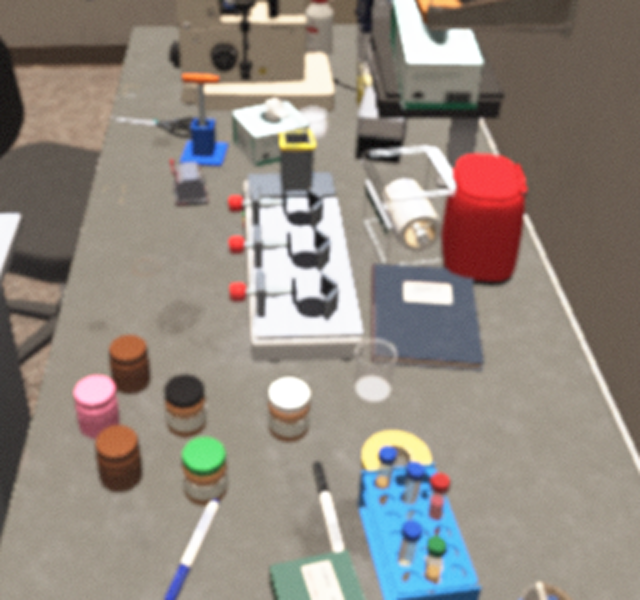

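```bash
cat >> h.py <<'E'
np.set_printoptions(precision=4,suppress=True)
def blobs(p,f,box=(0,0,512,384),amin=8):
    hsv=cv2.cvtColor(p['img'],cv2.COLOR_RGB2HSV).astype(int);m=f(hsv[...,0],hsv[...,1],hsv[...,2]).astype(np.uint8)
    M=np.zeros_like(m);x0,y0,x1,y1=box;M[y0:y1,x0:x1]=m[y0:y1,x0:x1]
    n,l,s,c=cv2.connectedComponentsWithStats(M)
    return [(c[i],s[i]) for i in np.argsort(-s[1:,4])+1 if s[i,4]>=amin]
red=lambda h,s,v:((h<6)|(h>174))&(s>150)&(v>110)
yel=lambda h,s,v:(h>24)&(h<35)&(s>140)&(v>110)
ora=lambda h,s,v:(h>6)&(h<18)&(s>170)&(v>150)
grn=lambda h,s,v:(h>45)&(h<80)&(s>110)&(v>80)
def go(P,yaw,pos=None,rot=None):
    """tool-frame shift and turn to reach TCP P, pointing down, tool y at angle yaw"""
    o=manip.get_obs();pos=o['ee_pos'] if pos is None else np.array(pos);r=R.from_quat(o['ee_rot'])
    y=np.array([np.cos(yaw),np.sin(yaw),0]);z=np.array([0,0,-1.]);T=R.from_matrix(np.c_[np.cross(y,z),y,z])
    return r.inv().apply(np.array(P)-pos),(r.inv()*T).as_rotvec()
E
python3 - <<'E'
from h import *
t=shot('top');s=shot('side')
for nm,f,bt,bs in [('knobs',red,(200,170,320,210),(235,160,262,240)),('yel',yel,(180,140,215,175),(260,130,300,170)),('ora',ora,(125,190,145,230),(210,105,245,130)),('grn',grn,(360,180,385,205),(215,290,250,330))]:
  for n,p,b in (('t',t,bt),('s',s,bs)):
    for c,st in blobs(p,f,b): print(nm,n,c,st)
for l in ['jar_a_mid','key_grip','stem_top']:
  for n,p in (('t',t),('s',s)):
    for d in nets.outline_of(p,l): print(l,n,d['box'],round(d['conf'],2))
    for d in nets.landmark_of(p,l): print('  lm',np.array(d['location']),round(d['conf'],2))
i=t['img'][140:215,180:320];cv2.imwrite('pics/t1c.png',cv2.resize(i,None,fx=5.6,fy=5.6,interpolation=cv2.INTER_CUBIC)[...,::-1])
E
```

```text
knobs t [265.0244 188.2927] [262 185   7   7  41]
knobs t [232.3171 189.561 ] [229 187   8   7  41]
knobs t [297.7692 186.4615] [295 184   7   6  39]
knobs s [248.22 225.28] [245 222   7   8  50]
knobs s [247.4146 181.122 ] [244 178   7   7  41]
knobs s [247.65 201.75] [245 199   7   7  40]
yel t [200.9    162.7286] [189 151  19  17  70]
yel s [278.7407 152.5185] [271 151  16   3  27]
ora t [136.8393 211.    ] [134 202   6  20  56]
ora s [229.8095 118.9762] [222 118  17   3  42]
grn t [373.622  195.5732] [367 189  14  14 164]
grn s [231.4475 307.661 ] [222 299  20  18 295]
jar_a_mid t [186.8, 140.3, 126.8, 51.6] 0.74
jar_a_mid t [335.5, 163.9, 15.1, 12.9] 0.59
  lm [344.1 170.3] 0.56
jar_a_mid s [264.1, 268.3, 20.2, 32.8] 0.7
jar_a_mid s [242.1, 143.3, 69.6, 116.8] 0.57
  lm [272.4 286.9] 0.74
key_grip t [134.6, 202.7, 18.0, 18.0] 0.42
  lm [137.  210.7] 0.63
key_grip s [220.1, 118.4, 22.6, 24.0] 0.72
  lm [231.2 121.7] 0.47
  lm [248.7 182.5] 0.31
  lm [341.4 203.7] 0.55
```

View pics/t1c.png

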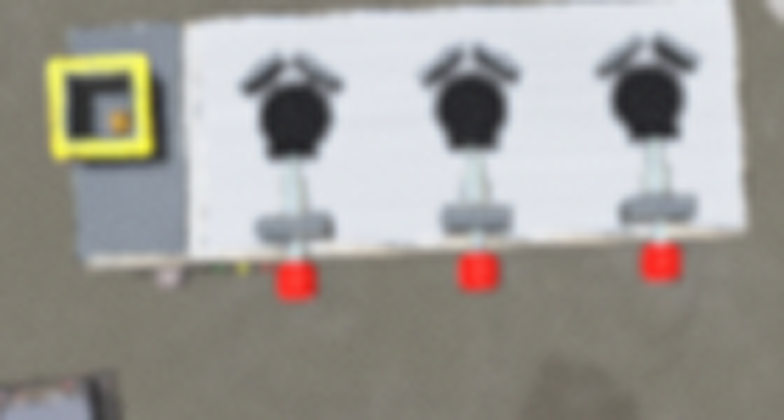

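```bash
python3 - <<'E'
from h import *
t=shot('top');s=shot('side')
kt=[(297.77,186.46),(265.02,188.29),(232.32,189.56)];ks=[(248.22,225.28),(247.65,201.75),(247.41,181.12)]
kn=[]
for a,b in zip(kt,ks): X=tri([ray(t,a),ray(s,b)]);kn.append(atz(t,a,.090));print('knob',X,kn[-1],atz(s,b,.088))
d=kn[2]-kn[0];print('yaw of y axis',np.degrees(np.arctan2(d[1],d[0])),np.linalg.norm(d)/2)
print('mouth',atz(t,(197.9,158.9),.143),'stem',atz(t,(201.4,161.8),.08))
print('key',tri([ray(t,(136.8,211)),ray(s,(230.5,119.2))]),atz(t,(136.8,211),.165))
# jars: lids in top
w=lambda h,s,v:(s<60)&(v>170)
bl=lambda h,s,v:(v<60)
for nm,f,b in [('white',w,(330,150,360,185)),('green',grn,(360,180,390,210)),('black',bl,(325,190,360,220))]:
  for c,st in blobs(t,f,b,30)[:1]: print(nm,c,st,atz(t,[st[0]+st[2]/2-.5,st[1]+st[3]/2-.5],.064))
print('seatblack',[atz(t,(180+x/5.6,140+y/5.6),.06) for x,y in((295,115),(470,105),(648,97))])
print(go((.5,0,.25),np.pi/2))
E
```

```text
knob [ 0.5284 -0.169   0.0853] [ 0.5284 -0.1685  0.09  ] [ 0.5281 -0.1724  0.088 ]
knob [ 0.5258 -0.0578  0.0845] [ 0.5254 -0.0579  0.09  ] [ 0.526  -0.0627  0.088 ]
knob [0.5247 0.0533 0.0842] [0.5244 0.0527 0.09  ] [0.5247 0.0476 0.088 ]
yaw of y axis 91.024626185351 0.11063765351323525
mouth [0.6245 0.1572 0.143 ] stem [0.6234 0.1576 0.08  ]
key [0.4621 0.3524 0.156 ] [0.4613 0.349  0.165 ]
white [345.2872 166.8205] [338 159  16  16 195] [ 0.5942 -0.3382  0.064 ]
green [373.622  195.5732] [367 189  14  14 164] [ 0.4911 -0.4296  0.064 ]
black [345.661 203.678] [340 199  10  11  59] [ 0.4649 -0.329   0.064 ]
seatblack [array([0.6273, 0.052 , 0.06  ]), array([ 0.6303, -0.057 ,  0.06  ]), array([ 0.6319, -0.1677,  0.06  ])]
(array([-0.4533, -0.414 , -0.0187]), array([-0.0001, -0.0001, -0.4357]))
```

```bash
python3 - <<'E'
from h import *
print(go((.525,.053,.20),np.radians(91)))
E
```

```text
(array([-0.4536, -0.3554,  0.0313]), array([-0.0001, -0.0001, -0.4531]))
```

Request:
servo_tool(
  plan=[
    [0.05,-0.4536,-0.3554,0,0,0,-0.453],
    [0.05,-0.4536,-0.3554,0,0,0,-0.453],
    [0.05,-0.4536,-0.3554,0,0,0,-0.453],
    [0.05,-0.4536,-0.3554,0,0,0,-0.453],
    [0.05,-0.4536,-0.3554,0,0,0,-0.453],
    [0.05,-0.4536,-0.3554,0,0,0,-0.453],
    [0.05,-0.4536,-0.3554,0,0,0,-0.453],
    [0.05,-0.4536,-0.3554,0,0,0,-0.453],
    [0.05,-0.4536,-0.3554,0,0,0,-0.453],
    [0.05,-0.4536,-0.3554,0.03,0,0,-0.453],
    [0.05,-0.4536,-0.3554,0.03,0,0,-0.453],
    [0.05,-0.4536,-0.3554,0.03,0,0,-0.453],
  ],
  force=60,
)

```text
clock: 3.5
ee_pos: [0.5248, 0.0545, 0.202]
ee_rot: [-0.01, 1.0, 0.0, 0.0]
contact_force: [-0.8, 1.3, 0.6]
grip_width: 0.583
finger_force: 0.0
```

Request:
servo_tool(
  plan=[
    [0.05,0,-0.001,0.05,0,0,0],
    [0.05,0,-0.001,0.1,0,0,0],
    [0.05,0,-0.001,0.138,0,0,0],
    [0.05,0,-0.001,0.138,0,0,0],
    [0.0,0,-0.001,0.138,0,0,0],
    [0.0,0,-0.001,0.138,0,0,0],
    [0.0,0,-0.001,0.138,0,0,0],
    [0.0,0,-0.001,0.138,0,0,0],
    [0.0,0,-0.001,0.138,0,0,0],
  ],
  force=60,
)

```text
clock: 4.62
ee_pos: [0.5265, 0.0502, 0.0658]
ee_rot: [-0.008, 1.0, -0.001, 0.002]
contact_force: [-1.2, -6.2, 0.4]
grip_width: 0.275
finger_force: 58.7
```

```bash
python3 - <<'E'
from h import *
p=shot('side');q=shot('top')
a=cv2.resize(p['img'][100:260,180:320],None,fx=3,fy=3);b=cv2.resize(q['img'][110:230,180:320],None,fx=2.8,fy=2.8)
c=np.zeros((480,420+392,3),np.uint8);c[:,:420]=a;c[:336,420:]=b;cv2.imwrite('pics/g1.png',cv2.resize(c,(800,472))[...,::-1])
E
```

```text
(no output)
```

View pics/g1.png

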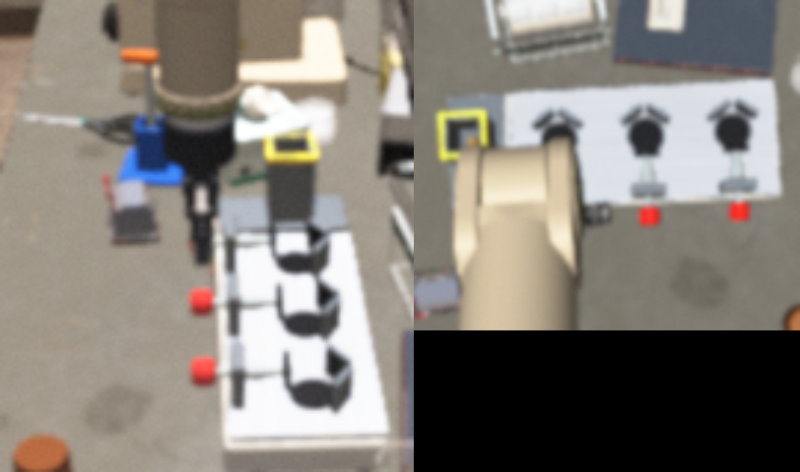

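Request:
servo_tool(
  plan=[
    [0.0,0.01,-0.003,0,0,0,0],
    [0.0,0.02,-0.003,0,0,0,0],
    [0.0,0.03,-0.003,0,0,0,0],
    [0.0,0.038,-0.003,0,0,0,0],
    [0.0,0.038,-0.003,0,0,0,0],
    [0.0,0.038,-0.003,0,0,0,0],
  ],
  force=60,
)

```text
clock: 5.48
ee_pos: [0.4914, 0.0493, 0.0664]
ee_rot: [-0.009, 1.0, 0.001, 0.005]
contact_force: [10.9, 1.4, -6.8]
grip_width: 0.278
finger_force: 63.9
```

Request:
servo_tool(
  plan=[
    [0.055,0.036,0.0,0,0,0,0],
    [0.055,0,0,0,0,0,0],
    [0.055,0,0,0,0,0,0],
    [0.055,0,0,-0.05,0,0,0],
    [0.055,0,0,-0.09,0,0,0],
    [0.05,-0.038,-0.06,-0.09,0,0,0],
    [0.05,-0.038,-0.1115,-0.09,0,0,0],
    [0.05,-0.038,-0.1115,-0.09,0,0,0],
  ],
)

```text
clock: 6.48
ee_pos: [0.5275, -0.0687, 0.1555]
ee_rot: [-0.004, 1.0, -0.001, 0.002]
contact_force: [-0.4, 0.6, 0.7]
grip_width: 0.588
finger_force: 0.0
```

```bash
python3 - <<'E'
from h import *
p=shot('side')
print(manip.get_obs()['ee_pos'],[(b[0],atz(p,b[0],.088)) for b in blobs(p,red,(215,160,262,240))])
cv2.imwrite('pics/g2.png',cv2.resize(p['img'][100:260,180:320],None,fx=3,fy=3)[...,::-1])
E
```

```text
[ 0.5275 -0.0652  0.155 ] [(array([248.22, 225.28]), array([ 0.5281, -0.1724,  0.088 ])), (array([247.65, 201.75]), array([ 0.526 , -0.0627,  0.088 ])), (array([235.75  , 181.4444]), array([0.488 , 0.0465, 0.088 ]))]
```

View pics/g2.png

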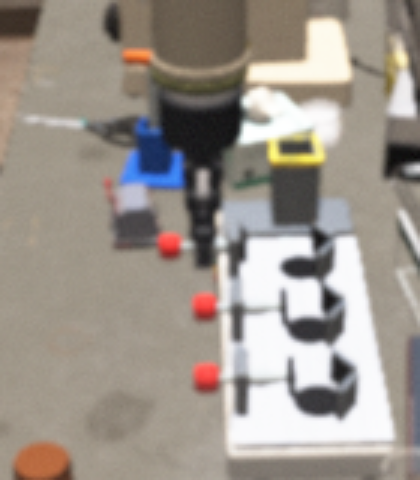

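Request:
servo_tool(
  plan=[
    [0.05,0.001,0,0.05,0,0,0],
    [0.05,0.001,0,0.09,0,0,0],
    [0.05,0.001,0,0.09,0,0,0],
  ],
)

```text
clock: 6.9
ee_pos: [0.524, -0.0607, 0.0616]
ee_rot: [-0.01, 1.0, 0.0, -0.003]
contact_force: [-0.7, -0.2, 0.6]
grip_width: 0.591
finger_force: 0.0
```

Aligned; grip and pull.

Request:
servo_tool(
  plan=[
    [0.0,0,0,-0.002,0,0,0],
    [0.0,0,0,-0.002,0,0,0],
    [0.0,0,0,-0.002,0,0,0],
    [0.0,0,0,-0.002,0,0,0],
    [0.0,0.01,0,-0.002,0,0,0],
    [0.0,0.02,0,-0.002,0,0,0],
    [0.0,0.03,0,-0.002,0,0,0],
    [0.0,0.038,0,-0.002,0,0,0],
    [0.0,0.038,0,-0.002,0,0,0],
    [0.0,0.038,0,-0.002,0,0,0],
  ],
  force=60,
)

```text
clock: 8.15
ee_pos: [0.4923, -0.061, 0.0684]
ee_rot: [-0.01, 1.0, 0.001, 0.005]
contact_force: [8.7, 5.5, -4.7]
grip_width: 0.274
finger_force: 63.8
```

Request:
servo_tool(
  plan=[
    [0.055,-0.002,0.0,0,0,0,0],
    [0.055,-0.002,0,0,0,0,0],
    [0.055,-0.002,0,0,0,0,0],
    [0.055,-0.002,0,-0.05,0,0,0],
    [0.055,-0.002,0,-0.09,0,0,0],
    [0.05,-0.04,-0.06,-0.09,0,0,0],
    [0.05,-0.04,-0.1105,-0.09,0,0,0],
    [0.05,-0.04,-0.1105,-0.09,0,0,0],
    [0.05,-0.04,-0.1105,-0.09,0,0,0],
    [0.05,-0.04,-0.1105,-0.04,0,0,0],
    [0.05,-0.04,-0.1105,0.0,0,0,0],
    [0.05,-0.04,-0.1105,0.0,0,0,0],
  ],
)

```text
clock: 9.65
ee_pos: [0.5276, -0.1705, 0.0626]
ee_rot: [-0.01, 1.0, 0.001, -0.003]
contact_force: [-1.1, -0.2, 0.6]
grip_width: 0.589
finger_force: 0.0
```

Request:
servo_tool(
  plan=[
    [0.0,0,0,-0.002,0,0,0],
    [0.0,0,0,-0.002,0,0,0],
    [0.0,0,0,-0.002,0,0,0],
    [0.0,0,0,-0.002,0,0,0],
    [0.0,0.01,0,-0.002,0,0,0],
    [0.0,0.02,0,-0.002,0,0,0],
    [0.0,0.03,0,-0.002,0,0,0],
    [0.0,0.038,0,-0.002,0,0,0],
    [0.0,0.038,0,-0.002,0,0,0],
    [0.0,0.038,0,-0.002,0,0,0],
  ],
  force=60,
)

```text
clock: 10.9
ee_pos: [0.4958, -0.171, 0.07]
ee_rot: [-0.01, 1.0, 0.001, 0.004]
contact_force: [7.4, 6.8, -3.4]
grip_width: 0.272
finger_force: 63.8
```

Request:
servo_tool(
  plan=[
    [0.055,-0.002,0.0,0,0,0,0],
    [0.055,-0.002,0,0,0,0,0],
    [0.055,-0.002,0,0,0,0,0],
    [0.055,-0.002,0,-0.05,0,0,0],
    [0.055,-0.002,0,-0.12,0,0,0],
    [0.075,-0.002,0,-0.16,0,0,0],
    [0.075,-0.002,0,-0.16,0,0,0],
    [0.075,-0.002,0,-0.16,0,0,0],
  ],
)

```text
clock: 11.9
ee_pos: [0.4935, -0.1737, 0.2268]
ee_rot: [-0.008, 1.0, 0.0, -0.0]
contact_force: [-0.0, 0.1, -0.3]
grip_width: 0.877
finger_force: 0.0
```

```bash
cat >> h.py <<'E'
w=lambda h,s,v:(s<60)&(v>150)
bl=lambda h,s,v:(v<60)
def jars(p,q):
    for nm,f,b,bs in [('white',w,(330,150,365,185),(255,260,300,305)),('green',grn,(355,175,400,215),(200,290,260,330)),('black',bl,(325,185,362,222),(200,255,240,290))]:
        for n,pp,bb in (('t',p,b),('s',q,bs)):
            for c,st in blobs(pp,f,bb,30)[:1]: print(nm,n,st,atz(pp,c,.064))
E
python3 - <<'E'
from h import *
p=shot('top');q=shot('side');o=manip.get_obs()
print(o['ee_pos'],[(b[0],atz(q,b[0],.088)) for b in blobs(q,red,(215,160,262,240))])
jars(p,q)
for d in nets.landmark_of(q,'seat_0'):print(atz(q,d['location'],.055),d['conf'])
cv2.imwrite('pics/g3.png',cv2.resize(np.hstack([p['img'][130:230,160:400],q['img'][240:340,150:390]]),None,fx=1.66,fy=1.66,interpolation=cv2.INTER_CUBIC)[...,::-1])
E
```

```text
[ 0.493  -0.1734  0.2258] [(array([235.6 , 225.38]), array([ 0.4935, -0.1721,  0.088 ])), (array([235.7073, 201.9512]), array([ 0.4908, -0.063 ,  0.088 ]))]
white t [330 159  26  26 451] [ 0.5701 -0.3272  0.064 ]
white s [ 255  260   45   45 1618] [ 0.6004 -0.3573  0.064 ]
green t [367 189  14  14 165] [ 0.4907 -0.4301  0.064 ]
green s [222 299  20  18 298] [ 0.4905 -0.4397  0.064 ]
black s [213 268  18  15 204] [ 0.4631 -0.338   0.064 ]
[ 0.6312 -0.1672  0.055 ] 0.84
[ 0.6357 -0.0632  0.055 ] 0.73
[0.6214 0.052  0.055 ] 0.59
```

View pics/g3.png

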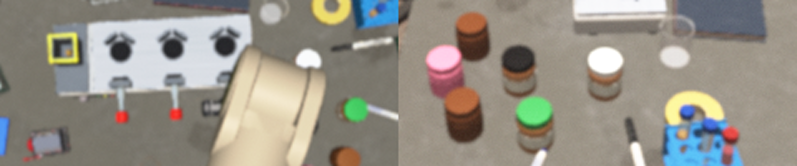

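Request:
servo_tool(
  plan=[
    [0.08,0.032,-0.157,0,0,0,0],
    [0.08,0.032,-0.157,0,0,0,0],
    [0.08,0.032,-0.157,0.0,0,0,0],
    [0.08,0.032,-0.157,0.06,0,0,0],
    [0.08,0.032,-0.157,0.1,0,0,0],
    [0.08,0.032,-0.157,0.1,0,0,0],
    [0.08,0.032,-0.157,0.1,0,0,0],
  ],
)

```text
clock: 12.92
ee_pos: [0.465, -0.3317, 0.1285]
ee_rot: [-0.009, 1.0, -0.0, 0.0]
contact_force: [0.1, 0.7, 1.2]
grip_width: 0.937
finger_force: 0.0
```

```bash
python3 - <<'E'
from h import *
p=shot('top');q=shot('side');o=manip.get_obs();print(o['ee_pos'],o['ee_rot'],o['joint_positions']);jars(p,q)
cv2.imwrite('pics/g4.png',cv2.resize(np.hstack([p['img'][150:270,300:420],q['img'][220:340,170:290]]),None,fx=3.3,fy=3.3,interpolation=cv2.INTER_CUBIC)[...,::-1])
E
```

```text
[ 0.4656 -0.3319  0.1293] [-0.0087  1.     -0.0008  0.0013] [ 0.0758  0.3818  0.6194  1.6875 -0.2401  1.146   2.3483]
white t [337 159  17  17 208] [ 0.5933 -0.3374  0.064 ]
white s [ 255  260   45   45 1607] [ 0.6004 -0.3574  0.064 ]
green s [222 299  20  18 301] [ 0.4905 -0.4397  0.064 ]
black t [339 196  12  15  77] [ 0.4636 -0.3333  0.064 ]
black s [214 269  17  14 204] [ 0.4631 -0.3378  0.064 ]
```

View pics/g4.png

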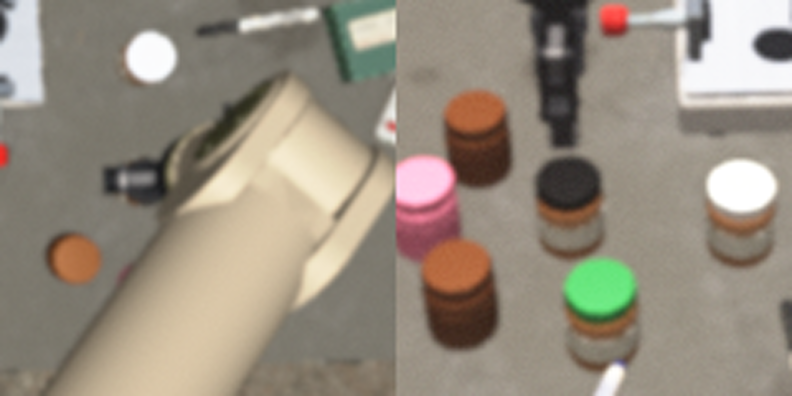

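Request:
servo_tool(
  plan=[
    [0.08,0.001,0,0.05,0,0,0],
    [0.08,0.001,0,0.095,0,0,0],
    [0.08,0.001,0,0.095,0,0,0],
    [0.0,0.001,0,0.095,0,0,0],
    [0.0,0.001,0,0.095,0,0,0],
    [0.0,0.001,0,0.095,0,0,0],
    [0.0,0.001,0,0.095,0,0,0],
    [0.0,0.001,0,0.095,0,0,0],
  ],
  force=40,
)

```text
clock: 14.02
ee_pos: [0.4653, -0.3323, 0.0354]
ee_rot: [-0.009, 1.0, -0.001, 0.002]
contact_force: [-1.4, 0.7, 6.3]
grip_width: 0.592
finger_force: 40.4
```

Request:
servo_tool(
  plan=[
    [0.0,0,0,-0.03,0,0,0],
    [0.0,0,0,-0.08,0,0,0],
    [0.0,0,0,-0.14,0,0,0],
    [0.0,-0.02,0.05,-0.19,0,0,0],
    [0.0,-0.04,0.1,-0.19,0,0,0],
    [0.0,-0.06,0.15,-0.19,0,0,0],
    [0.0,-0.08,0.2,-0.19,0,0,0],
    [0.0,-0.105,0.255,-0.19,0,0,0],
    [0.0,-0.13,0.31,-0.19,0,0,0],
    [0.0,-0.157,0.36,-0.19,0,0,0],
    [0.0,-0.157,0.38,-0.19,0,0,0],
    [0.0,-0.157,0.38,-0.19,0,0,0],
  ],
)

```text
clock: 15.52
ee_pos: [0.614, 0.0531, 0.2232]
ee_rot: [-0.01, 1.0, 0.0, 0.0]
contact_force: [0.2, 0.2, -1.6]
grip_width: 0.587
finger_force: 42.5
```

Request:
servo_tool(
  plan=[
    [0.0,0,0,0.03,0,0,0],
    [0.0,0,0,0.06,0,0,0],
    [0.0,0,0,0.08,0,0,0],
    [0.0,0,0,0.08,0,0,0],
  ],
)

```text
clock: 16.02
ee_pos: [0.6128, 0.0488, 0.1417]
ee_rot: [-0.007, 1.0, -0.001, -0.001]
contact_force: [-0.6, 0.1, -1.3]
grip_width: 0.59
finger_force: 42.5
```

```bash
python3 - <<'E'
from h import *
p=shot('top');q=shot('side');o=manip.get_obs();print(o['ee_pos'],o['ee_rot'],o['joint_positions'],o['grip_width']);jars(p,q)
cv2.imwrite('pics/g5.png',cv2.resize(np.hstack([p['img'][100:240,180:320],q['img'][100:240,200:340]]),None,fx=2.85,fy=2.85,interpolation=cv2.INTER_CUBIC)[...,::-1])
E
```

```text
[0.6144 0.0497 0.1439] [-0.0075  1.     -0.0002  0.0008] [-0.4587  0.4395  0.4405  1.5371 -0.1949  1.2071  1.6002] 0.5870375674767433
white t [338 159  16  17 208] [ 0.5934 -0.3376  0.064 ]
white s [ 255  260   45   45 1653] [ 0.6005 -0.3573  0.064 ]
green t [367 189  14  14 164] [ 0.4909 -0.4298  0.064 ]
green s [222 299  20  18 296] [ 0.4903 -0.4397  0.064 ]
```

View pics/g5.png

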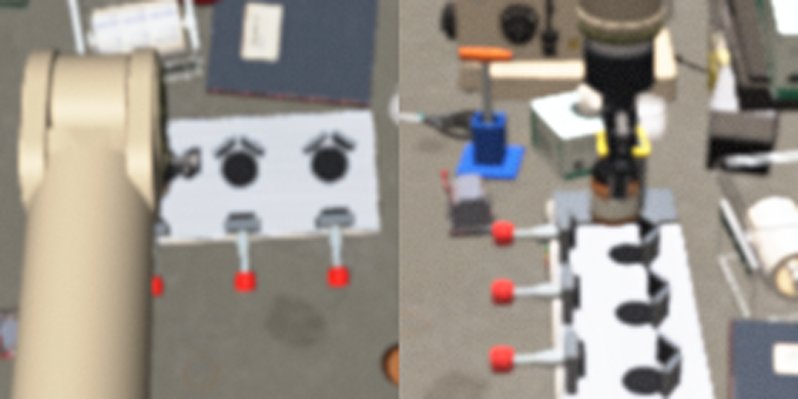

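Request:
servo_tool(
  plan=[
    [0.0,-0.002,0.001,0.03,0,0,0],
    [0.0,-0.002,0.001,0.048,0,0,0],
    [0.0,-0.002,0.001,0.052,0,0,0],
    [0.0,-0.002,0.001,0.052,0,0,0],
    [0.0,-0.002,0.001,0.052,0,0,0],
  ],
)

```text
clock: 16.75
ee_pos: [0.6165, 0.0524, 0.0911]
ee_rot: [-0.009, 1.0, 0.0, 0.001]
contact_force: [0.3, -0.2, -1.7]
grip_width: 0.586
finger_force: 42.5
```

Request:
servo_tool(
  plan=[
    [0.0,0,0,0.001,0,0,0],
    [0.0,0,0,0.002,0,0,0],
    [0.0,0,0,0.002,0,0,0],
  ],
)

```text
clock: 17.12
ee_pos: [0.6166, 0.0524, 0.0905]
ee_rot: [-0.009, 1.0, 0.0, 0.001]
contact_force: [-5.4, -0.3, 12.8]
grip_width: 0.587
finger_force: 43.9
```

Request:
servo_tool(
  plan=[
    [0.075,0,0,-0.002,0,0,0],
    [0.075,0,0,-0.002,0,0,0],
    [0.075,0,0,-0.002,0,0,0],
    [0.075,0,0,-0.03,0,0,0],
    [0.075,0,0,-0.07,0,0,0],
    [0.0,0.06,0,-0.07,0,0,0],
    [0.0,0.12,0,-0.07,0,0,0],
    [0.0,0.165,0,-0.07,0,0,0],
    [0.0,0.165,0,-0.07,0,0,0],
    [0.0,0.165,0,-0.03,0,0,0],
    [0.0,0.165,0,0.014,0,0,0],
    [0.0,0.165,0,0.014,0,0,0],
  ],
)

```text
clock: 18.62
ee_pos: [0.4493, 0.049, 0.072]
ee_rot: [-0.008, 1.0, -0.001, -0.003]
contact_force: [-1.8, 0.5, 0.3]
grip_width: -0.003
finger_force: 0.0
```

```bash
python3 - <<'E'
from h import *
p=shot('top');q=shot('side');o=manip.get_obs();print(o['ee_pos'],o['contact_force'],o['grip_width']);jars(p,q)
cv2.imwrite('pics/g6.png',cv2.resize(np.hstack([p['img'][100:240,180:320],q['img'][100:240,200:340]]),None,fx=2.85,fy=2.85,interpolation=cv2.INTER_CUBIC)[...,::-1])
E
```

```text
[0.4519 0.0495 0.0751] [-0.4975 -0.4077  0.8038] 0.00034416505980128226
white t [337 159  17  17 210] [ 0.5934 -0.3376  0.064 ]
white s [ 255  260   45   45 1650] [ 0.6005 -0.3573  0.064 ]
green t [367 189  14  14 164] [ 0.4909 -0.43    0.064 ]
green s [222 299  20  18 294] [ 0.4905 -0.4398  0.064 ]
```

View pics/g6.png

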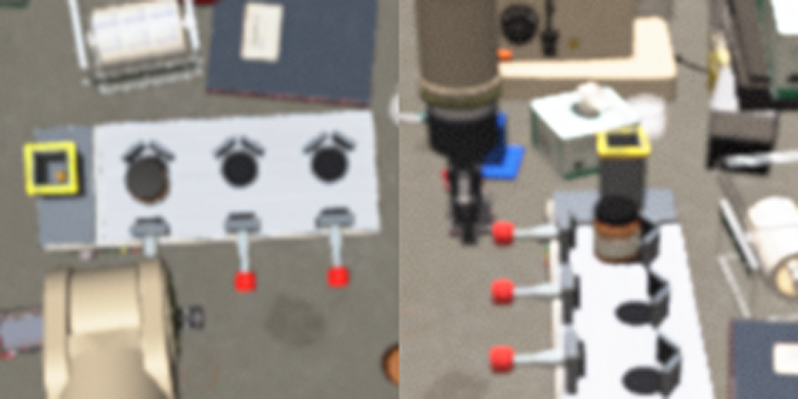

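Request:
servo_tool(
  plan=[
    [0.0,-0.01,0,0,0,0,0],
    [0.0,-0.02,0,0,0,0,0],
    [0.0,-0.03,0,0,0,0,0],
    [0.0,-0.04,0,0,0,0,0],
    [0.0,-0.05,0,0,0,0,0],
    [0.0,-0.055,0,0,0,0,0],
    [0.0,-0.055,0,0,0,0,0],
    [0.0,-0.055,0,0,0,0,0],
  ],
)

```text
clock: 19.73
ee_pos: [0.5018, 0.0507, 0.0733]
ee_rot: [-0.009, 1.0, 0.0, -0.005]
contact_force: [-20.4, -0.2, 7.2]
grip_width: 0.005
finger_force: 10.0
```

Request:
servo_tool(
  plan=[
    [0.0,0.03,0,0,0,0,0],
    [0.0,0.03,0,-0.05,0,0,0],
    [0.0,0.03,0,-0.1,0,0,0],
    [0.08,0.0245,-0.06,-0.12,0,0,0],
    [0.08,0.0245,-0.12,-0.12,0,0,0],
    [0.08,0.0245,-0.18,-0.12,0,0,0],
    [0.08,0.0245,-0.24,-0.12,0,0,0],
    [0.08,0.0245,-0.3,-0.12,0,0,0],
    [0.08,0.0245,-0.36,-0.12,0,0,0],
    [0.08,0.0245,-0.42,-0.12,0,0,0],
    [0.08,0.0245,-0.483,-0.12,0,0,0],
    [0.08,0.0245,-0.483,-0.12,0,0,0],
  ],
)

```text
clock: 21.22
ee_pos: [0.4871, -0.4397, 0.1944]
ee_rot: [-0.005, 1.0, -0.002, -0.001]
contact_force: [0.4, 0.0, -0.4]
grip_width: 0.94
finger_force: 0.0
```

```bash
python3 - <<'E'
from h import *
p=shot('top');q=shot('side');o=manip.get_obs();print(o['ee_pos'],o['joint_positions'],o['grip_width']);jars(p,q)
print([(b[0],atz(q,b[0],.088)) for b in blobs(q,red,(215,160,262,240))],[(b[0]) for b in blobs(p,red,(215,160,322,240))])
cv2.imwrite('pics/g7.png',cv2.resize(np.hstack([p['img'][100:240,180:320],q['img'][220:360,170:310]]),None,fx=2.85,fy=2.85,interpolation=cv2.INTER_CUBIC)[...,::-1])
E
```

```text
[ 0.4901 -0.4342  0.1947] [ 0.2007  0.5432  0.7244  1.3609 -0.3567  1.3679  2.5102] 0.9362480126034416
white t [337 159  17  17 209] [ 0.5934 -0.3375  0.064 ]
white s [ 255  260   45   45 1588] [ 0.6006 -0.3569  0.064 ]
green t [367 189  13  14 104] [ 0.489  -0.4237  0.064 ]
green s [222 299  20  18 295] [ 0.4904 -0.4395  0.064 ]
black s [220 255  12  22 168] [ 0.4725 -0.2991  0.064 ]
[(array([248.    , 180.6452]), array([0.5265, 0.0502, 0.088 ]))] [array([298.    , 196.8605]), array([232.3171, 189.561 ]), array([265.5854, 198.4634])]
```

View pics/g7.png

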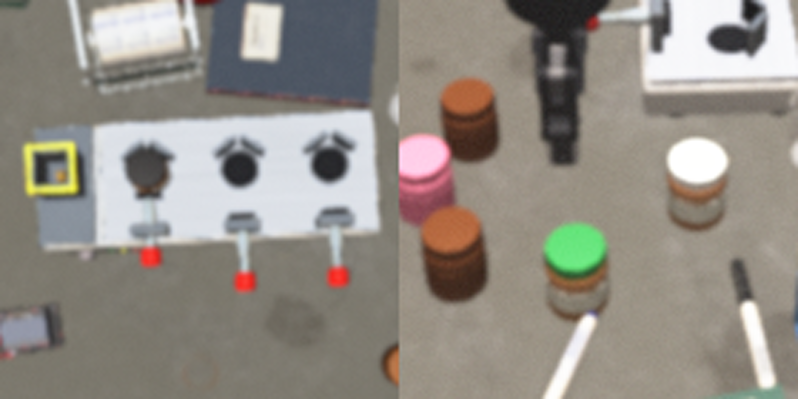

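Request:
servo_tool(
  plan=[
    [0.08,0,0,0.05,0,0,0],
    [0.08,0,0,0.1,0,0,0],
    [0.08,0,0,0.14,0,0,0],
    [0.08,0,0,0.158,0,0,0],
    [0.08,0,0,0.158,0,0,0],
    [0.0,0,0,0.158,0,0,0],
    [0.0,0,0,0.158,0,0,0],
    [0.0,0,0,0.158,0,0,0],
    [0.0,0,0,0.158,0,0,0],
    [0.0,0,0,0.158,0,0,0],
  ],
  force=40,
)

```text
clock: 22.58
ee_pos: [0.491, -0.4337, 0.0391]
ee_rot: [-0.009, 1.0, -0.001, 0.002]
contact_force: [-0.8, 2.8, 8.3]
grip_width: 0.577
finger_force: 40.0
```

Request:
servo_tool(
  plan=[
    [0.0,0,0,-0.03,0,0,0],
    [0.0,0,0,-0.08,0,0,0],
    [0.0,0,0,-0.14,0,0,0],
    [0.0,-0.02,0.05,-0.18,0,0,0],
    [0.0,-0.04,0.1,-0.18,0,0,0],
    [0.0,-0.06,0.15,-0.18,0,0,0],
    [0.0,-0.08,0.2,-0.18,0,0,0],
    [0.0,-0.1,0.255,-0.18,0,0,0],
    [0.0,-0.12,0.31,-0.18,0,0,0],
    [0.0,-0.132,0.36,-0.18,0,0,0],
    [0.0,-0.132,0.3725,-0.18,0,0,0],
    [0.0,-0.132,0.3725,-0.18,0,0,0],
  ],
)

```text
clock: 24.08
ee_pos: [0.6155, -0.0573, 0.2169]
ee_rot: [-0.009, 1.0, 0.0, 0.0]
contact_force: [0.1, -1.1, -1.6]
grip_width: 0.574
finger_force: 41.9
```

Request:
servo_tool(
  plan=[
    [0.0,0,0,0.03,0,0,0],
    [0.0,0,0,0.06,0,0,0],
    [0.0,0,0,0.08,0,0,0],
    [0.0,0,0,0.08,0,0,0],
    [0.0,0,0,0.08,0,0,0],
  ],
)

```text
clock: 24.7
ee_pos: [0.6158, -0.0598, 0.1377]
ee_rot: [-0.008, 1.0, -0.0, 0.001]
contact_force: [-0.5, 0.5, -1.8]
grip_width: 0.573
finger_force: 42.0
```

Request:
servo_tool(
  plan=[
    [0.0,-0.001,0.001,0.02,0,0,0],
    [0.0,-0.001,0.001,0.036,0,0,0],
    [0.0,-0.001,0.001,0.042,0,0,0],
    [0.0,-0.001,0.001,0.044,0,0,0],
    [0.0,-0.001,0.001,0.045,0,0,0],
    [0.0,-0.001,0.001,0.045,0,0,0],
  ],
)

```text
clock: 25.45
ee_pos: [0.6164, -0.0567, 0.0944]
ee_rot: [-0.009, 1.0, 0.001, 0.0]
contact_force: [-14.1, 3.7, 27.7]
grip_width: 0.576
finger_force: 45.4
```

Request:
servo_tool(
  plan=[
    [0.0,0,0,-0.002,0,0,0],
    [0.075,0,0,-0.002,0,0,0],
    [0.075,0,0,-0.002,0,0,0],
    [0.075,0,0,-0.002,0,0,0],
    [0.075,0,0,-0.03,0,0,0],
    [0.075,0,0,-0.07,0,0,0],
    [0.0,0.06,0,-0.07,0,0,0],
    [0.0,0.12,-0.002,-0.07,0,0,0],
    [0.0,0.165,-0.003,-0.07,0,0,0],
    [0.0,0.165,-0.003,-0.07,0,0,0],
    [0.0,0.165,-0.003,-0.03,0,0,0],
    [0.0,0.165,-0.003,0.017,0,0,0],
  ],
)

```text
clock: 26.95
ee_pos: [0.4536, -0.0625, 0.0743]
ee_rot: [-0.009, 1.0, 0.0, 0.002]
contact_force: [1.4, 0.8, -0.7]
grip_width: 0.001
finger_force: 0.0
```

```bash
python3 - <<'E'
from h import *
p=shot('top');q=shot('side');o=manip.get_obs();print(o['ee_pos'],o['contact_force'],o['grip_width']);jars(p,q)
cv2.imwrite('pics/g8.png',cv2.resize(np.hstack([p['img'][100:240,180:320],q['img'][100:240,200:340]]),None,fx=2.85,fy=2.85,interpolation=cv2.INTER_CUBIC)[...,::-1])
for c,s in blobs(p,grn,(220,130,300,190))[:1]:print(s,atz(p,c,.119))
for c,s in blobs(q,grn,(250,160,320,240))[:1]:print(s,atz(q,c,.117))
E
```

```text
[ 0.4488 -0.0628  0.0706] [-1.3806 -0.0824 -0.7147] 0.0022404063168175517
white t [338 159  16  17 208] [ 0.5934 -0.3376  0.064 ]
white s [ 255  260   45   45 1664] [ 0.6005 -0.3572  0.064 ]
[257 154  14  15 156] [ 0.6158 -0.0551  0.119 ]
[271 188  16  12 150] [ 0.6173 -0.0625  0.117 ]
```

View pics/g8.png

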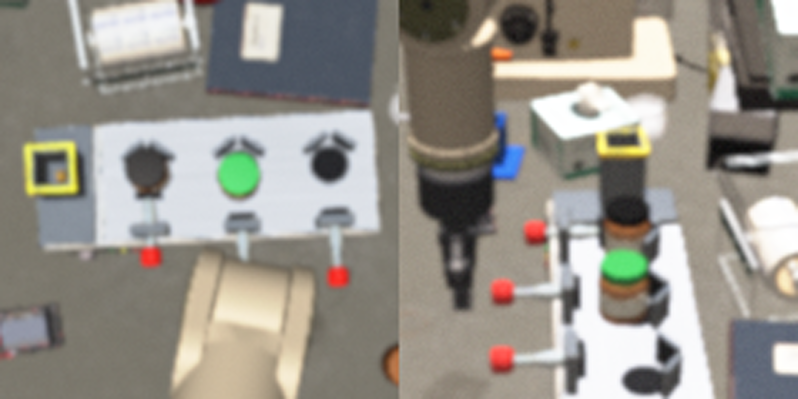

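Green jar sits well in the middle bay, black clamped in the left one. Push knob_1.

Request:
servo_tool(
  plan=[
    [0.0,-0.01,0.001,0,0,0,0],
    [0.0,-0.02,0.001,0,0,0,0],
    [0.0,-0.03,0.001,0,0,0,0],
    [0.0,-0.04,0.001,0,0,0,0],
    [0.0,-0.05,0.001,0,0,0,0],
    [0.0,-0.057,0.001,0,0,0,0],
    [0.0,-0.057,0.001,0,0,0,0],
    [0.0,-0.057,0.001,0,0,0,0],
  ],
)

```text
clock: 28.05
ee_pos: [0.5042, -0.0609, 0.0739]
ee_rot: [-0.008, 1.0, 0.001, -0.005]
contact_force: [-22.7, 0.5, 9.4]
grip_width: 0.0
finger_force: 11.7
```

Request:
servo_tool(
  plan=[
    [0.0,0.03,0,0,0,0,0],
    [0.0,0.03,0,-0.06,0,0,0],
    [0.0,0.03,0,-0.12,0,0,0],
    [0.08,0.0,-0.06,-0.14,0,0,0],
    [0.08,-0.03,-0.12,-0.14,0,0,0],
    [0.08,-0.06,-0.17,-0.14,0,0,0],
    [0.08,-0.08,-0.22,-0.14,0,0,0],
    [0.08,-0.08,-0.2775,-0.14,0,0,0],
    [0.08,-0.08,-0.2775,-0.14,0,0,0],
    [0.08,-0.08,-0.2775,-0.1,0,0,0],
    [0.08,-0.08,-0.2775,-0.06,0,0,0],
    [0.08,-0.08,-0.2775,-0.06,0,0,0],
  ],
)

```text
clock: 29.55
ee_pos: [0.5935, -0.3348, 0.1323]
ee_rot: [-0.01, 1.0, 0.001, -0.002]
contact_force: [-0.1, 0.2, 0.3]
grip_width: 0.936
finger_force: 0.0
```

```bash
python3 - <<'E'
from h import *
p=shot('top');q=shot('side');o=manip.get_obs();print(o['ee_pos'],o['joint_positions'],o['grip_width'])
print([b[0] for b in blobs(p,red,(215,160,322,240))])
print(blobs(q,lambda h,s,v:(s<60)&(v>165),(255,255,300,305))[:2])
for d in nets.landmark_of(q,'jar_a_mid'):print(d,atz(q,d['location'],.032))
cv2.imwrite('pics/g9.png',cv2.resize(np.hstack([p['img'][100:240,280:420],q['img'][200:340,210:350]]),None,fx=2.85,fy=2.85,interpolation=cv2.INTER_CUBIC)[...,::-1])
E
```

```text
[ 0.5947 -0.3368  0.1364] [-0.0009  0.6633  0.7569  1.3472 -0.4541  1.3036  2.3555] 0.9382411838123835
[array([298.    , 196.8605]), array([232.3171, 189.561 ]), array([265.   , 188.375])]
[(array([274.5223, 275.0894]), array([262, 265,  25,  20, 358], dtype=int32)), (array([261.127 , 263.6349]), array([255, 260,  16,   7,  63], dtype=int32))]
{'location': [271.5, 284.8], 'conf': 0.56} [ 0.5863 -0.341   0.032 ]
```

View pics/g9.png

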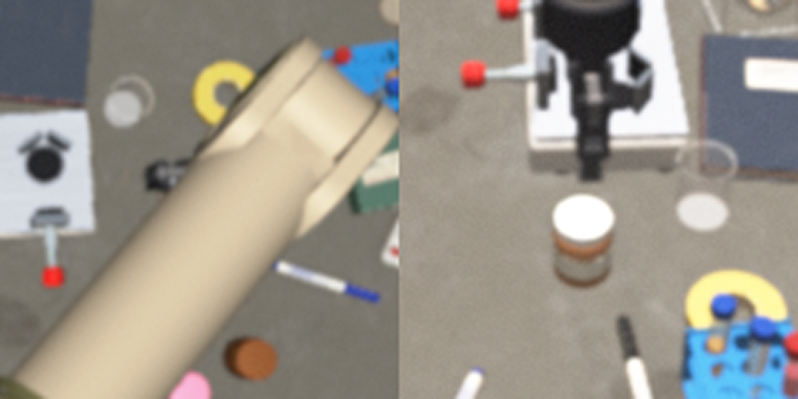

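Request:
servo_tool(
  plan=[
    [0.08,0,-0.002,0.05,0,0,0],
    [0.08,0,-0.002,0.085,0,0,0],
    [0.08,0,-0.002,0.096,0,0,0],
    [0.08,0,-0.002,0.096,0,0,0],
    [0.0,0,-0.002,0.096,0,0,0],
    [0.0,0,-0.002,0.096,0,0,0],
    [0.0,0,-0.002,0.096,0,0,0],
    [0.0,0,-0.002,0.096,0,0,0],
    [0.0,0,-0.002,0.096,0,0,0],
  ],
  force=40,
)

```text
clock: 30.82
ee_pos: [0.5943, -0.3396, 0.041]
ee_rot: [-0.009, 1.0, -0.001, 0.002]
contact_force: [-1.3, 1.7, 7.6]
grip_width: 0.567
finger_force: 39.8
```

Request:
servo_tool(
  plan=[
    [0.0,0,0,-0.03,0,0,0],
    [0.0,0,0,-0.08,0,0,0],
    [0.0,0,0,-0.13,0,0,0],
    [0.0,0,0,-0.15,0,0,0],
    [0.0,-0.01,0.05,-0.15,0,0,0],
    [0.0,-0.02,0.1,-0.15,0,0,0],
    [0.0,-0.028,0.15,-0.15,0,0,0],
    [0.0,-0.028,0.17,-0.15,0,0,0],
    [0.0,-0.028,0.17,-0.15,0,0,0],
    [0.0,-0.028,0.17,-0.12,0,0,0],
    [0.0,-0.028,0.17,-0.1,0,0,0],
    [0.0,-0.028,0.17,-0.1,0,0,0],
  ],
)

```text
clock: 32.33
ee_pos: [0.6168, -0.169, 0.1361]
ee_rot: [-0.008, 1.0, 0.0, -0.002]
contact_force: [-0.2, -0.5, -1.6]
grip_width: 0.564
finger_force: 41.9
```

Request:
servo_tool(
  plan=[
    [0.0,-0.001,0,0.02,0,0,0],
    [0.0,-0.001,0,0.034,0,0,0],
    [0.0,-0.001,0,0.039,0,0,0],
    [0.0,-0.001,0,0.041,0,0,0],
    [0.0,-0.001,0,0.041,0,0,0],
    [0.0,-0.001,0,0.041,0,0,0],
  ],
)

```text
clock: 33.08
ee_pos: [0.6196, -0.1686, 0.0978]
ee_rot: [-0.009, 1.0, -0.0, 0.0]
contact_force: [-0.4, -0.3, -1.9]
grip_width: 0.569
finger_force: 41.9
```

Request:
servo_tool(
  plan=[
    [0.0,0,0,0.0015,0,0,0],
    [0.0,0,0,0.003,0,0,0],
    [0.0,0,0,0.003,0,0,0],
  ],
)

```text
clock: 33.45
ee_pos: [0.6197, -0.1686, 0.096]
ee_rot: [-0.009, 1.0, 0.0, 0.001]
contact_force: [-4.8, 1.5, 9.4]
grip_width: 0.564
finger_force: 44.4
```

Request:
servo_tool(
  plan=[
    [0.0,0,0,-0.001,0,0,0],
    [0.075,0,0,-0.001,0,0,0],
    [0.075,0,0,-0.001,0,0,0],
    [0.075,0,0,-0.001,0,0,0],
    [0.075,0,0,-0.03,0,0,0],
    [0.075,0,0,-0.07,0,0,0],
    [0.0,0.06,0,-0.07,0,0,0],
    [0.0,0.12,-0.002,-0.07,0,0,0],
    [0.0,0.165,-0.002,-0.07,0,0,0],
    [0.0,0.165,-0.002,-0.07,0,0,0],
    [0.0,0.165,-0.002,-0.03,0,0,0],
    [0.0,0.165,-0.002,0.021,0,0,0],
  ],
)

```text
clock: 34.95
ee_pos: [0.4567, -0.1731, 0.0734]
ee_rot: [-0.009, 1.0, -0.0, 0.002]
contact_force: [0.5, 0.8, -0.6]
grip_width: -0.008
finger_force: 0.0
```

```bash
python3 - <<'E'
from h import *
p=shot('top');q=shot('side');o=manip.get_obs();print(o['ee_pos'],o['contact_force'],o['grip_width'])
wl=lambda h,s,v:(s<60)&(v>165)
for l in ['jar_a_mid']:
  for pp in (p,q):
    for d in nets.landmark_of(pp,l):print(d['conf'],atz(pp,d['location'],.087))
cv2.imwrite('pics/g10.png',cv2.resize(np.hstack([p['img'][100:240,180:320],q['img'][100:240,200:340]]),None,fx=2.85,fy=2.85,interpolation=cv2.INTER_CUBIC)[...,::-1])
E
```

```text
[ 0.4516 -0.1721  0.0693] [-0.2268  0.1414 -0.4062] 0.0060146715494544915
0.7 [0.4618 0.3189 0.087 ]
0.55 [ 0.6072 -0.1663  0.087 ]
0.27 [0.5281 0.0387 0.087 ]
0.63 [ 0.6121 -0.165   0.087 ]
```

View pics/g10.png

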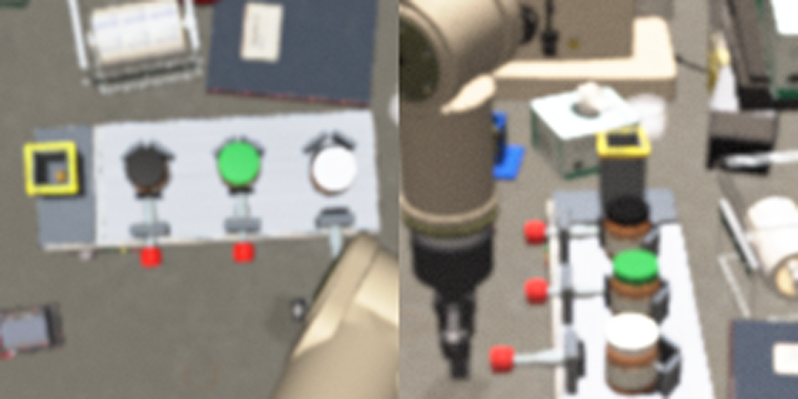

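Request:
servo_tool(
  plan=[
    [0.0,-0.01,0.001,0,0,0,0],
    [0.0,-0.02,0.001,0,0,0,0],
    [0.0,-0.03,0.001,0,0,0,0],
    [0.0,-0.04,0.001,0,0,0,0],
    [0.0,-0.05,0.001,0,0,0,0],
    [0.0,-0.056,0.001,0,0,0,0],
    [0.0,-0.056,0.001,0,0,0,0],
    [0.0,-0.056,0.001,0,0,0,0],
  ],
)

```text
clock: 36.15
ee_pos: [0.5065, -0.1717, 0.0729]
ee_rot: [-0.008, 1.0, 0.001, -0.004]
contact_force: [-19.5, 0.8, 7.8]
grip_width: -0.002
finger_force: 9.5
```

Request:
servo_tool(
  plan=[
    [0.0,0.03,0,0,0,0,0],
    [0.0,0.03,0,-0.06,0,0,0],
    [0.0,0.03,0,-0.12,0,0,0],
    [0.05,0.03,0.03,-0.18,0,0,0],
    [0.05,0.03,0.06,-0.18,0,0,0],
    [0.05,0.03,0.06,-0.18,0,0,0],
  ],
)

```text
clock: 36.9
ee_pos: [0.4813, -0.1089, 0.2555]
ee_rot: [-0.011, 1.0, 0.001, 0.002]
contact_force: [0.2, -0.2, -1.2]
grip_width: 0.585
finger_force: 0.0
```

```bash
python3 - <<'E'
from h import *
p=shot('top');q=shot('side');o=manip.get_obs();print(o['ee_pos'],o['joint_positions'])
print([b for b in blobs(p,red,(215,160,322,240))],[b[0] for b in blobs(q,red,(215,160,262,240))])
for nm,pp,box in (('t',p,(120,190,150,230)),('s',q,(210,105,250,130))):
    hsv=cv2.cvtColor(pp['img'],cv2.COLOR_RGB2HSV).astype(int);m=((hsv[...,0]>5)&(hsv[...,0]<20)&(hsv[...,1]>120)&(hsv[...,2]>120)).astype(np.uint8);M=np.zeros_like(m);x0,y0,x1,y1=box;M[y0:y1,x0:x1]=m[y0:y1,x0:x1]
    ys,xs=np.nonzero(M);c=np.c_[xs,ys].mean(0);v=np.linalg.svd(np.c_[xs,ys]-c,full_matrices=False)[2][0]
    a,b=atz(pp,c-9*v,.162),atz(pp,c+9*v,.162);print(nm,len(xs),c,v,atz(pp,c,.162),np.degrees(np.arctan2(*(b-a)[1::-1])))
# stem brass
I=cv2.resize(p['img'][146:174,184:214],None,fx=12,fy=12,interpolation=cv2.INTER_CUBIC)
J=cv2.resize(p['img'][190:235,120:175],None,fx=8,fy=8,interpolation=cv2.INTER_CUBIC)
C=np.zeros((360,800,3),np.uint8);C[:336,:360]=I;C[:360,360:800]=J;cv2.imwrite('pics/st.png',C[...,::-1])
E
```

```text
[ 0.48   -0.1118  0.2542] [-0.6509  0.092   0.883   1.7156 -0.073   1.3663  1.8338]
[(array([232.3171, 189.561 ]), array([229, 187,   8,   7,  41], dtype=int32)), (array([262.75, 187.75]), array([262, 186,   3,   5,  12], dtype=int32))] [array([248.22, 225.28]), array([247.3333, 181.119 ]), array([247.625, 201.875])]
t 115 [136.4435 211.4435] [-0.1534  0.9882] [0.4599 0.3512 0.162 ] 170.82703542216757<stdin>:6: RuntimeWarning: Mean of empty slice.
  ret = um.true_divide(
Traceback (most recent call last):
IndexError: index 0 is out of bounds for axis 0 with size 0
```

```bash
python3 - <<'E'
from h import *
p=shot('top')
I=cv2.resize(p['img'][146:174,184:214],None,fx=12,fy=12,interpolation=cv2.INTER_CUBIC)
J=cv2.resize(p['img'][190:235,120:175],None,fx=8,fy=8,interpolation=cv2.INTER_CUBIC)
C=np.zeros((360,800,3),np.uint8);C[:336,:360]=I;C[:360,360:800]=J;cv2.imwrite('pics/st.png',C[...,::-1])
# stand foot angle: blue
hsv=cv2.cvtColor(p['img'],cv2.COLOR_RGB2HSV).astype(int);m=((hsv[...,0]>100)&(hsv[...,0]<125)&(hsv[...,1]>130)&(hsv[...,2]>60)).astype(np.uint8);m[:,:135]=0;m[:,172:]=0;m[:190]=0;m[235:]=0
ys,xs=np.nonzero(m);P=np.array([atz(p,(x,y),0.01)[:2] for x,y in zip(xs,ys)],np.float32);print(len(P),cv2.minAreaRect(P*1000))
hm=((hsv[...,0]>5)&(hsv[...,0]<20)&(hsv[...,1]>120)&(hsv[...,2]>120)).astype(np.uint8)
ys,xs=np.nonzero(hm[190:230,120:150]);P=np.array([atz(p,(x+120,y+190),0.162)[:2] for x,y in zip(xs,ys)],np.float32);print(cv2.minAreaRect(P*1000))
hs=(hsv[...,0]>20)&(hsv[...,0]<34)&(hsv[...,1]>140)&(hsv[...,2]>110);hs[:148]=0;hs[174:]=0;hs[:,:184]=0;hs[:,214:]=0
ys,xs=np.nonzero(hs);P=np.array([atz(p,(x,y),.143)[:2] for x,y in zip(xs,ys)],np.float32);print(cv2.minAreaRect(P*1000))
E
```

```text
435 ((460.9075622558594, 349.3589782714844), (79.97736358642578, 78.77557373046875), 82.02513885498047)
((459.8221130371094, 351.258544921875), (16.669185638427734, 67.57304382324219), 81.50248718261719)
((624.1786499023438, 156.85693359375), (59.128116607666016, 52.38142776489258), 88.27479553222656)
```

View pics/st.png

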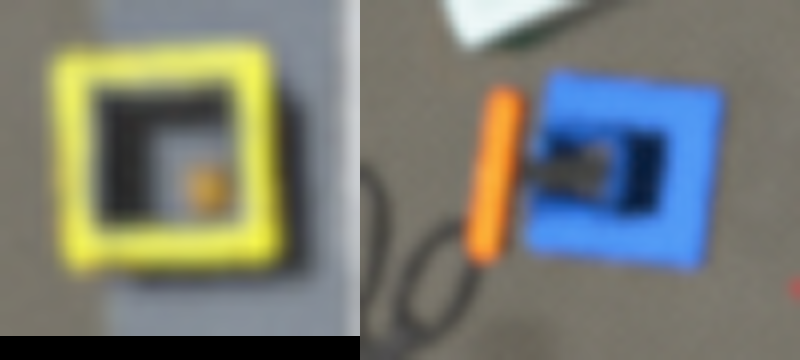

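Request:
servo_tool(
  plan=[
    [0.05,0.011,0.05,0,0,0,0.04],
    [0.05,0.011,0.11,0,0,0,0.08],
    [0.05,0.011,0.17,0,0,0,0.12],
    [0.05,0.011,0.23,0,0,0,0.164],
    [0.05,0.011,0.29,0,0,0,0.164],
    [0.05,0.011,0.35,0,0,0,0.164],
    [0.05,0.011,0.41,0,0,0,0.164],
    [0.05,0.011,0.4587,0,0,0,0.164],
    [0.05,0.011,0.4587,0,0,0,0.164],
    [0.05,0.011,0.4587,0.03,0,0,0.164],
    [0.05,0.011,0.4587,0.05,0,0,0.164],
    [0.05,0.011,0.4587,0.05,0,0,0.164],
  ],
)

```text
clock: 38.55
ee_pos: [0.4606, 0.3443, 0.2016]
ee_rot: [0.075, 0.997, -0.002, -0.001]
contact_force: [0.2, -0.2, -0.6]
grip_width: 0.591
finger_force: 0.0
```

```bash
python3 - <<'E'
from h import *
q=shot('side');o=manip.get_obs();print(o['ee_pos'],o['joint_positions'])
r=R.from_quat(o['ee_rot']).as_matrix();print('yaw',np.degrees(np.arctan2(r[1,1],r[0,1])))
print(go((.460,.3465,.138),np.radians(81.7)))
for c,s in blobs(q,ora,(200,100,255,135)): print(c,s,tri([ray(q,c)]+[ray(shot('top'),(136.44,211.44))]),atz(q,c,.16))
E
```

```text
[0.4611 0.345  0.203 ] [-1.1062  0.3141  0.5159  1.5727 -0.1581  1.2982  0.8534]
yaw 81.4608031968447
(array([0.0013, 0.0015, 0.065 ]), array([-0.0015, -0.0005, -0.0042]))
[229.8864 119.0227] [222 118  17   3  44] [0.4603 0.3534 0.1563] [0.4612 0.3457 0.16  ]
```

Request:
servo_tool(
  plan=[
    [0.05,0.001,0,0.04,0,0,0],
    [0.05,0.001,0,0.065,0,0,0],
    [0.05,0.001,0,0.065,0,0,0],
    [0.0,0.001,0,0.065,0,0,0],
    [0.0,0.001,0,0.065,0,0,0],
    [0.0,0.001,0,0.065,0,0,0],
    [0.0,0.001,0,0.065,0,0,0],
    [0.0,0.001,0,0.065,0,0,0],
    [0.0,0.001,0,0.065,0,0,0],
  ],
  force=100,
)

```text
clock: 39.78
ee_pos: [0.4604, 0.3476, 0.1402]
ee_rot: [0.073, 0.997, 0.001, 0.001]
contact_force: [0.2, 0.8, 6.3]
grip_width: 0.121
finger_force: 98.2
```

```bash
python3 - <<'E'
from h import *
o=manip.get_obs();print(o['ee_pos'],o['contact_force'],o['moment'],o['grip_width']*.0854)
r=R.from_quat(o['ee_rot']).as_matrix();print('yaw',np.degrees(np.arctan2(r[1,1],r[0,1])),r[:,2])
q=shot('side')
for c,s in blobs(q,ora,(200,100,255,135)): print(c,s)
E
```

```text
[0.4604 0.3476 0.1402] [0.2427 0.8474 6.3025] [0.0849 0.0356 0.0558] 0.01034422438060778
yaw 81.60209483156508 [ 0.0024  0.0026 -1.    ]
[224.2 118.6] [222 117   5   4  15]
[235.5    119.3333] [233 118   6   3  12]
```

Request:
servo_tool(
  plan=[
    [0.0,0,0,-0.02,0,0,0],
    [0.0,0,0,-0.05,0,0,0],
    [0.0,0,0,-0.09,0,0,0],
    [0.0,0,0,-0.13,0,0,0],
    [0.0,0,0,-0.165,0,0,0],
    [0.0,0,0,-0.165,0,0,0],
    [0.0,0,0,-0.165,0,0,0],
  ],
  force=100,
)

```text
clock: 40.7
ee_pos: [0.4591, 0.3465, 0.3025]
ee_rot: [0.073, 0.997, -0.0, -0.0]
contact_force: [-1.0, -0.2, -0.9]
grip_width: 0.12
finger_force: 98.1
```

```bash
python3 - <<'E'
from h import *
o=manip.get_obs();print(o['ee_pos'],o['contact_force'],o['moment'],o['joint_positions'])
print(go((.6245,.1535,.305),np.radians(8.2)))
E
```

```text
[0.4591 0.3465 0.3025] [-1.0257 -0.2382 -0.9112] [-0.055  -0.0007  0.0105] [-1.1147  0.2703  0.5296  1.4036 -0.1355  1.5051  0.8321]
(array([-0.1918, -0.1668, -0.0025]), array([-0.0011, -0.0002,  1.2809]))
```

Request:
servo_tool(
  plan=[
    [0.0,-0.02,-0.02,0,0,0,0.15],
    [0.0,-0.045,-0.04,0,0,0,0.3],
    [0.0,-0.07,-0.06,0,0,0,0.45],
    [0.0,-0.095,-0.083,0,0,0,0.6],
    [0.0,-0.12,-0.105,0,0,0,0.75],
    [0.0,-0.145,-0.126,0,0,0,0.9],
    [0.0,-0.17,-0.148,0,0,0,1.05],
    [0.0,-0.192,-0.167,0,0,0,1.2],
    [0.0,-0.192,-0.167,0,0,0,1.281],
    [0.0,-0.192,-0.167,0,0,0,1.281],
    [0.0,-0.192,-0.167,0,0,0,1.281],
    [0.0,-0.192,-0.167,0,0,0,1.281],
  ],
)

```text
clock: 42.2
ee_pos: [0.6246, 0.1541, 0.303]
ee_rot: [0.654, 0.757, -0.0, -0.0]
contact_force: [0.2, -0.2, -1.2]
grip_width: 0.121
finger_force: 97.9
```

```bash
cat >> h.py <<'E'
def st():
    o=manip.get_obs();r=R.from_quat(o['ee_rot']).as_matrix();print(o['ee_pos'],'F',o['contact_force'],'M',o['moment'],'yaw',np.degrees(np.arctan2(r[1,1],r[0,1])),'tilt',r[:2,2],'q',o['joint_positions'],o['grip_width']*.0854)
E
python3 - <<'E'
from h import *
q=shot('side','s_key');t=shot('top');st();o=manip.get_obs()['ee_pos']
print('foot pred',proj(q,[o[0],o[1],o[2]-.132]),'handle pred',proj(q,[o[0],o[1],o[2]+.019]))
for c,s in blobs(q,ora,(200,20,340,150)): print(c,s)
for d in nets.landmark_of(q,'key_foot'): print('foot',d)
for d in nets.landmark_of(q,'shaft_mouth'): print('mouth',d,atz(q,d['location'],.143))
for c,s in blobs(q,lambda h,s,v:(h>22)&(h<36)&(s>100)&(v>90),(255,130,305,170)): print('yel',c,s)
E
```

```text
[0.6248 0.1539 0.3033] F [-0.3975  0.4144 -1.6026] M [-0.0047  0.0565  0.0453] yaw 8.272001919604326 tilt [-0.0001  0.0002] q [-0.8046  0.4968  0.8242  1.2051 -0.3577  1.583   0.095 ] 0.010167060994324241
foot pred [277.9922 141.2304] handle pred [279.0319  97.3328]
[280.0571  98.2571] [278  94   5   9  35]
foot {'location': [278.5, 142.0], 'conf': 0.53}
mouth {'location': [278.0, 149.0], 'conf': 0.68} [0.6253 0.153  0.143 ]
yel [277.0805 151.7586] [269 147  19   8  87]
```

Request:
servo_tool(
  plan=[
    [0.0,0,0,0.02,0,0,0],
    [0.0,0,0,0.04,0,0,0],
    [0.0,0,0,0.06,0,0,0],
    [0.0,0,0,0.08,0,0,0],
    [0.0,0,0,0.08,0,0,0],
    [0.0,0,0,0.085,0,0,0],
    [0.0,0,0,0.09,0,0,0],
    [0.0,0,0,0.09,0,0,0],
  ],
)

```text
clock: 43.4
ee_pos: [0.6249, 0.1535, 0.2132]
ee_rot: [0.655, 0.756, -0.0, -0.0]
contact_force: [-0.3, -0.4, -2.2]
grip_width: 0.12
finger_force: 98.0
```

```bash
python3 -c "from h import *;st()"
```

```text
[0.6249 0.1535 0.2132] F [-0.3056 -0.3776 -2.152 ] M [ 0.0617 -0.016   0.0386] yaw 8.200427975452545 tilt [-0.0002 -0.    ] q [-0.8216  0.5272  0.8042  1.3691 -0.3765  1.4014  0.1195] 0.010261707935350223
```

Request:
servo_tool(
  plan=[
    [0.0,0,0,0.002,0,0,0],
    [0.0,0,0,0.004,0,0,0],
    [0.0,0,0,0.006,0,0,0],
    [0.0,0,0,0.006,0,0,0],
  ],
)

```text
clock: 43.9
ee_pos: [0.6256, 0.1537, 0.2086]
ee_rot: [0.655, 0.756, 0.001, 0.0]
contact_force: [-1.3, 1.6, 5.1]
grip_width: 0.12
finger_force: 99.0
```

```bash
python3 -c "from h import *;st()"
```

```text
[0.6256 0.1537 0.2086] F [-1.349   1.5895  5.1122] M [0.3373 0.3051 0.0433] yaw 8.209950884113189 tilt [0.0021 0.001 ] q [-0.8218  0.5294  0.8029  1.3768 -0.3791  1.39    0.1216] 0.010256962802263478
```

Request:
servo_tool(
  plan=[
    [0.0,0.001,-0.001,0.006,0,0,0],
    [0.0,0.001,-0.001,0.008,0,0,0],
    [0.0,0.001,-0.001,0.009,0,0,0.03],
    [0.0,0.001,-0.001,0.009,0,0,0.06],
    [0.0,0.001,-0.001,0.009,0,0,0.0],
    [0.0,0.001,-0.001,0.009,0,0,-0.06],
    [0.0,0.001,-0.001,0.009,0,0,-0.06],
  ],
)

```text
clock: 44.78
ee_pos: [0.6238, 0.1546, 0.198]
ee_rot: [0.632, 0.775, 0.0, -0.0]
contact_force: [0.6, 2.3, -3.2]
grip_width: 0.121
finger_force: 98.3
```

```bash
python3 -c "from h import *;st()"
```

```text
[0.6238 0.1546 0.198 ] F [ 0.6326  2.3311 -3.2156] M [ 0.6551 -0.5183  0.0063] yaw 11.573772652796979 tilt [-0.0002  0.0002] q [-0.8174  0.5302  0.7869  1.3943 -0.3744  1.3696  0.1763] 0.010337722200890258
```

Request:
servo_tool(
  plan=[
    [0.0,0.0007,0.001,0.003,0,0,0],
    [0.0,0.0007,0.001,0.006,0,0,0],
    [0.0,0.0007,0.001,0.007,0,0,0],
    [0.0,0.0007,0.001,0.007,0,0,0],
  ],
)

```text
clock: 45.28
ee_pos: [0.6249, 0.1551, 0.192]
ee_rot: [0.632, 0.775, 0.0, 0.0]
contact_force: [-1.0, 0.6, 3.9]
grip_width: 0.116
finger_force: 99.4
```

```bash
python3 -c "from h import *;st()"
```

```text
[0.6249 0.1551 0.192 ] F [-1.0401  0.5577  3.8892] M [ 0.4302  0.1792 -0.0214] yaw 11.595534606942707 tilt [0.0009 0.0003] q [-0.8164  0.5359  0.7846  1.4005 -0.3782  1.3579  0.1788] 0.009917271791135086
```

Fully down. Turn CCW.

Request:
servo_tool(
  plan=[
    [0.0,0,0,-0.001,0,0,-0.12],
    [0.0,0,0,-0.001,0,0,-0.24],
    [0.0,0,0,-0.001,0,0,-0.36],
    [0.0,0,0,-0.001,0,0,-0.48],
    [0.0,0,0,-0.001,0,0,-0.6],
    [0.0,0,0,-0.001,0,0,-0.72],
    [0.0,0,0,-0.001,0,0,-0.84],
    [0.0,0,0,-0.001,0,0,-0.96],
    [0.0,0,0,-0.001,0,0,-1.06],
    [0.0,0,0,-0.001,0,0,-1.12],
    [0.0,0,0,-0.001,0,0,-1.12],
  ],
)

```text
clock: 46.65
ee_pos: [0.6249, 0.1553, 0.1922]
ee_rot: [0.124, 0.992, 0.0, 0.0]
contact_force: [1.9, 1.9, -0.6]
grip_width: 0.12
finger_force: 98.6
```

```bash
python3 -c "from h import *;st()"
```

```text
[0.6249 0.1553 0.1922] F [ 1.9356  1.8745 -0.6038] M [ 0.7347 -0.6158 -0.0413] yaw 75.75956138891326 tilt [0.0005 0.0003] q [-0.6744  0.4831  0.5547  1.3929 -0.2545  1.3362  1.2099] 0.010221237551406448
```

Request:
servo_tool(
  plan=[
    [0.0,0,0,0,0,0,-0.05],
    [0.0,0,0,0,0,0,-0.1],
    [0.0,0,0,0,0,0,-0.13],
    [0.0,0,0,0,0,0,-0.13],
  ],
)

```text
clock: 47.15
ee_pos: [0.6248, 0.1553, 0.1923]
ee_rot: [0.059, 0.998, 0.0, 0.0]
contact_force: [2.0, 1.8, -1.0]
grip_width: 0.119
finger_force: 98.5
```

```bash
python3 -c "from h import *;st()"
```

```text
[0.6248 0.1553 0.1923] F [ 1.9999  1.7889 -1.0208] M [ 0.787  -0.788  -0.1054] yaw 83.20238523262422 tilt [0.0003 0.0001] q [-0.6581  0.4788  0.5295  1.392  -0.2418  1.3348  1.3307] 0.010128685992616692
```

Request:
servo_tool(
  plan=[
    [0.0,0,0,0,0,0,-0.05],
    [0.0,0,0,0,0,0,-0.08],
    [0.0,0,0,0,0,0,-0.08],
  ],
)

```text
clock: 47.52
ee_pos: [0.6247, 0.1552, 0.1922]
ee_rot: [0.019, 1.0, 0.0, -0.0]
contact_force: [1.8, 2.6, -1.5]
grip_width: 0.115
finger_force: 98.5
```

```bash
python3 -c "from h import *;st()"
```

```text
[0.6247 0.1552 0.1922] F [ 1.7926  2.5985 -1.4961] M [ 0.8195 -0.8394 -0.1699] yaw 87.79125901218211 tilt [0.     0.0001] q [-0.6478  0.4763  0.5139  1.3916 -0.2341  1.3341  1.4053] 0.009829305369264428
```

Request:
servo_tool(
  plan=[
    [0.0,-0.001,0.001,0,0,0,0.06],
    [0.0,-0.001,0.001,0,0,0,0.13],
    [0.0,-0.001,0.001,0,0,0,0.13],
  ],
)

```text
clock: 47.9
ee_pos: [0.6254, 0.1557, 0.1922]
ee_rot: [0.084, 0.996, -0.0, -0.0]
contact_force: [-0.3, 1.4, -0.1]
grip_width: 0.12
finger_force: 98.8
```

```bash
python3 -c "from h import *;st()"
```

```text
[0.6254 0.1557 0.1922] F [-0.29    1.3911 -0.052 ] M [ 0.2164 -0.1054  0.0355] yaw 80.34904160655043 tilt [-0.0009 -0.0008] q [-0.6641  0.4832  0.5393  1.3889 -0.2471  1.3377  1.284 ] 0.010263628993911474
```

Request:
servo_tool(
  plan=[
    [0.0,0,0,-0.01,0,0,0],
    [0.0,0,0,-0.025,0,0,0],
    [0.0,0,0,-0.05,0,0,0],
    [0.0,0,0,-0.085,0,0,0],
    [0.0,0,0,-0.115,0,0,0],
    [0.0,0,0,-0.115,0,0,0],
    [0.0,0,0,-0.115,0,0,0],
  ],
)

```text
clock: 48.78
ee_pos: [0.6254, 0.1558, 0.3068]
ee_rot: [0.084, 0.996, -0.0, -0.0]
contact_force: [0.8, -0.4, -2.0]
grip_width: 0.119
finger_force: 98.6
```

```bash
python3 - <<'E'
from h import *
q=shot('side');st();o=manip.get_obs()['ee_pos']
print('foot pred',proj(q,[o[0],o[1],o[2]-.132]),'handle',proj(q,[o[0],o[1],o[2]+.019]))
for c,s in blobs(q,ora,(200,20,340,150)): print(c,s)
for d in nets.landmark_of(q,'key_foot'): print('foot',d)
print(go((.4604,.3470,.305),np.radians(81.6)))
t=shot('top')
hsv=cv2.cvtColor(t['img'],cv2.COLOR_RGB2HSV).astype(int)
hm=((hsv[...,0]>5)&(hsv[...,0]<20)&(hsv[...,1]>120)&(hsv[...,2]>120))[130:200,150:215]
ys,xs=np.nonzero(hm);P=np.array([atz(t,(x+150,y+130),0.32)[:2] for x,y in zip(xs,ys)],np.float32);print(len(P),cv2.minAreaRect(P*1000) if len(P) else 0)
E
```

```text
[0.6252 0.156  0.3061] F [-0.3058 -0.0053 -1.6155] M [-0.0282  0.0507  0.0237] yaw 80.38637560661748 tilt [-0.0021 -0.0006] q [-0.6534  0.4467  0.5591  1.1858 -0.2309  1.5722  1.2635] 0.0105260635326836
foot pred [278.097  140.1445] handle [279.1433  96.1808]
[272.381   95.4286] [270  94   6   4  21]
[286.2857  96.3333] [283  95   7   4  21]
foot {'location': [279.1, 144.1], 'conf': 0.66}
(array([0.1942, 0.1608, 0.0011]), array([-0.0011, -0.0024, -0.0211]))
47 ((604.7675170898438, 163.3707275390625), (14.60395622253418, 23.644338607788086), 77.96446228027344)
```

Request:
servo_tool(
  plan=[
    [0.0,0.04,0.033,0,0,0,-0.02],
    [0.0,0.08,0.066,0,0,0,-0.02],
    [0.0,0.12,0.1,0,0,0,-0.02],
    [0.0,0.16,0.133,0,0,0,-0.02],
    [0.0,0.194,0.161,0,0,0,-0.02],
    [0.0,0.194,0.161,0,0,0,-0.02],
    [0.0,0.194,0.161,0.05,0,0,-0.02],
    [0.0,0.194,0.161,0.08,0,0,-0.02],
    [0.0,0.194,0.161,0.08,0,0,-0.02],
    [0.0,0.194,0.161,0.08,0,0,-0.02],
  ],
)

```text
clock: 50.18
ee_pos: [0.4622, 0.347, 0.2285]
ee_rot: [0.074, 0.997, 0.0, 0.001]
contact_force: [0.9, 0.1, -1.1]
grip_width: 0.116
finger_force: 98.3
```

```bash
python3 - <<'E'
from h import *
q=shot('side');st();print(go((.4604,.3470,.1402),np.radians(81.6)))
for d in nets.landmark_of(q,'key_foot'): print('foot',d,atz(q,d['location'],.093))
E
```

```text
[0.4623 0.3473 0.229 ] F [-0.1381 -0.694  -0.9687] M [-0.0456 -0.0044  0.0504] yaw 81.49465466313663 tilt [0.0019 0.0014] q [-1.0593  0.2945  0.4547  1.5278 -0.1312  1.3473  0.8295] 0.010358803543579242
(array([ 0.002 , -0.0007,  0.0888]), array([ 0.0017,  0.0017, -0.0018]))
foot {'location': [231.4, 135.6], 'conf': 0.62} [0.464  0.3457 0.093 ]
```

Request:
servo_tool(
  plan=[
    [0.0,0.002,0,0.01,0,0,0],
    [0.0,0.002,0,0.02,0,0,0],
    [0.0,0.002,0,0.03,0,0,0],
    [0.0,0.002,0,0.045,0,0,0],
    [0.0,0.002,0,0.06,0,0,0],
    [0.0,0.002,0,0.075,0,0,0],
    [0.0,0.002,0,0.086,0,0,0],
    [0.0,0.002,0,0.086,0,0,0],
  ],
)

```text
clock: 51.28
ee_pos: [0.4595, 0.3476, 0.1409]
ee_rot: [0.074, 0.997, 0.0, 0.0]
contact_force: [0.2, 0.2, -1.7]
grip_width: 0.118
finger_force: 98.5
```

```bash
python3 -c "from h import *;st()"
```

```text
[0.4595 0.3476 0.1409] F [ 0.173   0.193  -1.6693] M [-0.026  -0.0079 -0.011 ] yaw 81.53109304843878 tilt [0.0002 0.    ] q [-1.0503  0.3558  0.4386  1.6534 -0.1614  1.1682  0.8505] 0.010060044682664858
```

Request:
servo_tool(
  plan=[
    [0.0,0,0,0.0015,0,0,0],
    [0.0,0,0,0.0015,0,0,0],
    [0.02,0,0,0.001,0,0,0],
    [0.045,0,0,0.0,0,0,0],
    [0.045,0,0,0.0,0,0,0],
    [0.045,0,0,0.0,0,0,0],
    [0.045,0,0,-0.04,0,0,0],
    [0.045,0,0,-0.09,0,0,0],
    [0.045,0.0,-0.05,-0.12,0,0,0],
    [0.045,0.0,-0.11,-0.12,0,0,0],
    [0.045,0.0,-0.17,-0.12,0,0,0],
    [0.045,0.0,-0.17,-0.12,0,0,0],
  ],
)

```text
clock: 52.78
ee_pos: [0.4346, 0.1744, 0.262]
ee_rot: [0.078, 0.997, 0.001, 0.0]
contact_force: [0.5, 0.1, -0.2]
grip_width: 0.526
finger_force: 0.0
```

```bash
python3 - <<'E'
from h import *
q=shot('side');t=shot('top');st()
for c,s in blobs(q,ora,(200,100,255,135)): print('s',c,s)
for c,s in blobs(t,ora,(120,190,150,230)): print('t',c,s)
print([b[0] for b in blobs(q,red,(215,160,262,240))],[b[0] for b in blobs(t,red,(215,160,322,240))])
for n,p in(('s',q),('t',t)):
  for d in nets.landmark_of(p,'jar_a_mid'): print(n,d['conf'],atz(p,d['location'],.087))
for c,s in blobs(t,grn,(220,130,300,190))[:1]:print('g',atz(t,c,.119))
I=cv2.resize(t['img'][146:174,184:214],None,fx=12,fy=12,interpolation=cv2.INTER_CUBIC);cv2.imwrite('pics/fin.png',I[...,::-1])
E
```

```text
[0.4343 0.1793 0.2617] F [ 0.4567  0.6636 -0.2725] M [-0.0017 -0.0064  0.0092] yaw 81.4815909662888 tilt [0.0004 0.0015] q [-0.9794  0.0167  0.5329  1.745  -0.0098  1.3813  0.9774] 0.0452858876915154
s [229.1163 119.0698] [222 118  16   3  43]
[array([248.22, 225.28]), array([247.625, 201.875]), array([247.6053, 181.1579])] [array([265.0244, 188.2927]), array([232.3171, 189.561 ]), array([297.7692, 186.4615])]
s 0.86 [ 0.6251 -0.1744  0.087 ]
t 0.72 [ 0.6258 -0.1639  0.087 ]
t 0.62 [0.6276 0.1678 0.087 ]
g [ 0.6282 -0.0555  0.119 ]
```

```bash
python3 -c "from rig import job_done;print(job_done())"
```

```text
the job is handed in; nothing more can be done
None
```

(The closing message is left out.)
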